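Reset a locked jig fence and lay the charger in its nest

ROBOT

A 7-joint arm with a two-finger parallel gripper is mounted at the origin on a cart in front of the work surface, level with it; the furniture and walls round the work are solid. World frame = base frame: x ahead of the robot, y to its left, z up, the work surface at z = 0. Lengths are in m, angles in rad, forces in N, time in s.
With the tool pointing down it reaches from about 0.4 to 0.875 m from the base axis. Payload 6.5 kg.
Tool frame: the origin (TCP) lies at the very end of the fingers, on their centre line; the grasp point (between the pads) lies 19 mm behind it; z points along the fingers, y is the line along which they close (so a half turn about z gives the same grasp; the last joint's range is limited). The gripper opens to 88 mm and grips with 3 to 60 N. Pads are 18 mm wide; open, the fingers measure 123 mm over their backs; the gripper's body (75 mm by 187 mm) begins 45 mm behind the grasp point.
Start: joints at [-1.265, 0.536, -0.004, 1.538, 0.003, 1.067, -0.071], TCP at [0.236, 0.606, 0.239] pointing down, gripper open.
Joint ranges: [-2.7, 2.7], [-0.37, 2.16], [-1.27, 1.26], [0.24, 2.4], [-1.31, 4.45], [0.19, 1.91], [-2.76, 2.76]. Speed limits (rad/s): [2.39, 2.39, 3.14, 3.14, 3.14, 3.14, 3.14].

INTERFACE

Orientations are given as a 3x3 rotation matrix whose columns are the frame's x, y, z axes.
In Python, from cell import arm gives the robot as it stands.
- The arm moves only by the tool apply_moves, never from a script. Its argument "targets" is a list of rows, each an object of numbers: "gripper": the finger opening in m, from 0 to 0.0881; "x", "y", "z": the shift along the tool's x, y, z in m; "ax", "ay", "az": the turn, a rotation vector about the tool's x, y, z in rad. A call has 1 to 8 rows; each row is the pose to reach, as a shift and turn from the pose commanded when the call began, along the tool's axes at that moment; what a row does not reach only later rows make up. A row lasts 1/12 s, in which the tool goes at most 41.7 mm and 7.16 degrees, less where a joint would pass 70% of its speed; a pose out of reach is approached as far as the arm can. A call with a gripper value outside its range is refused whole. The fingers move at their own pace and stop on an object; "newtons" is the grip in N (left out, the last holds). Time passes only in rows, so rows that repeat a pose let the fingers close. It gives the time, the measured TCP pose, the force, the opening and the grip force at its end, in the units of the state.
- arm.observe(): the state, without advancing time (a new reading comes with each control period).
- arm.camera(name): name is "side" or "top" or "wrist"; returns (picture, depth): 400x640x3 uint8, blue, green, red; 400x640 float32, m along the optical axis (not along the pixel's ray), 0 where there is no reading.
- arm.camera_model(name): a dict with "fx", "fy", "cx", "cy" (pixels), "extrinsics" (4x4, takes a point from world to camera coordinates); the wrist camera has in their place "hand_eye" (4x4, takes a point from camera to tool coordinates, whose origin is the TCP and whose axes are the flange's). Camera axes: x right, y up, looking along -z (the intrinsics and any distortion apply to the point x, -y, -z); pixel columns grow to the right and rows downward; lengths in m; the calibration is good to about 2 mm. A picture is of the moment at which its call begins: read the wrist's pose just before it. camera_model takes no time and is no camera call.
- arm.hand_in(): hands the job in; it is judged then, once.
The state is a dict: "time": time; "joint_positions": joint angles; "dq": joint speeds; "effort": joint torques, N m; "tool_pos": TCP position; "tcp_rot": TCP orientation; "ft_force": force on the tool from outside, world axes, zero at the start; "ft_torque": the same for the moment, N m; "grip_width": finger opening in m; "gripper_force": force on a finger pad.
Only numpy, scipy, OpenCV 4.12 (cv2) and the standard library are available. Lean on these libraries where they do the work, as an engineer would, in place of code of your own. Each camera call takes 0.05 s, during which the arm holds its last target. There are 200 camera calls.

TASK

Set up the small aluminium jig for the white USB charger: slacken the knurled lock ring on the leaning spindle by at least an eighth of a turn, turn the bar-shaped adjuster above it until the face of the sliding fence (the side towards the fixed fence) stands at the black index line on the bed, and tighten the lock ring again until it stops. Then lay the charger flat on the bed between the two fences, lengthwise along them and about level with their ends, and let go. Leave the other things on the bench where they are.

Things in the scene. Friction and masses are not known exactly. Their poses are not given: they have to be found in the camera images.
- jig: The jig, fixed to the bench: aluminium bed plate 86 (x) x 250 (y) mm, its top 12 mm above the bench. Origin: centre of the jig at bench level; z up. Near its -y end a fixed steel fence (60 mm along x, 14 wide, 10 high above the bed), inner face at y = -90 mm; a like one slides along y. Grey gear block 56 x 56 mm, top 48 mm above the bench, centre x 0, y +55 mm; a leaning spindle rises from it.
- ring_grip (a point): Centre of the lock ring, on the spindle axis, 28 mm from spindle_foot. Round dark steel knurled ring, 48 mm diameter, 16 mm high; grip across any diameter, fingers straddling the adjuster (28 mm across), 10 mm clear between ring and bar. Site z points up along the leaning spindle; the point turns with the ring (at joint 0 its x is the jig's x).
- lock_ring (a joint): Turn of the lock ring, rad; 0 = tight, at its stop (starts within 0.08); grows anticlockwise seen from above the spindle, to a stop at 1.3. Takes about 0.2 Nm; stays where it is left. Slack above 0.6. Its grip on the spindle is not modelled: the adjuster yields even when it is tight, but it must not be turned then.
- adjuster_grip (a point): Grip point of the adjuster, on the spindle axis inside the bar, 59 mm from spindle_foot. Steel bar grip 28 mm long (point x), 12 mm thick (point y: close the fingers along this), 22 mm high (46 to 68 mm along the axis). Site z points up along the leaning spindle; the point turns with the adjuster (at joint 0 its x is the jig's x).
- adjuster (a joint): Turn of the adjuster, rad, anticlockwise seen from above is positive, 0 to 2.2; starts at 0.05 to 0.65. Moves the sliding fence 10 mm per rad, positive opens the nest; the index line is reached at 1.4. With the lock slack it turns with about 0.05 Nm and stays where it is left.
- fence (a joint): Travel of the sliding fence along the jig's +y, away from the fixed fence, m. The clear gap between the two fences is 20 mm + this. Its face stands at the index line at 0.014 (gap 34 mm). Geared to the adjuster.
- nest (a point): Point on the top of the bed (12 mm above the bench) midway between the fences when the sliding fence stands at the index line: the jig's (0, -73, 12) mm. Axes as the jig's: x along the fences, y across them. The centre of the charger's underside belongs here.
- usb_charger: White USB charger, a loose box 58 (x) x 30 (y) x 20 (z) mm, about 45 g, lying flat on the bench top (z = 0) to the right of the jig. Origin: centre of its underside; x along its length. May be gripped by its ends (58 mm) or across its sides (30 mm).
- controller: Bystander: black speed controller box 56 x 35 x 18 mm; origin centre of underside.
- puck: Bystander: flat black square box 51 x 51 x 13 mm behind the jig; origin centre of underside.
- green_board: Bystander: green circuit board 40 x 55 x 11 mm; origin centre of underside.
- red_driver: Bystander: screwdriver with red handle, 145 mm long (y), in front of the jig; origin under its middle.
- tape: Bystander: roll of yellow tape, 67 mm diameter, 19 mm high; origin centre of underside.
- parts_case: Bystander: small clear parts box 41 x 59 x 22 mm between jig and charger; origin centre of underside.
- spindle_foot (a point): Point on the spindle axis, at the jig's (0, 65, 60) mm; axes as the jig's. The axis leans 0.6 rad (34 degrees) from vertical towards the jig's +y. Along the axis from here: grey boss, 34 mm diameter, to 18 mm; lock ring 20 to 36 mm; stem and thin collar of 28 mm diameter to 46 mm; bar grip 46 to 68 mm.
- index_line (a point): Middle of the index line on the robot's side: the jig's (-37, -56, 12) mm. The line is a black stroke 10 mm long (x), 2 mm wide on top of the bed, just past each end of the sliding fence (one on either side). Fence at the line means its face towards the fixed fence is at the jig's y = -56 mm; a black pointer tab on its -x end is flush with that face.
- adapter: Bystander: black adapter box 84 x 51 x 28 mm right of the lamp stand; origin centre of underside.
There are look-alikes about, which are no part of the job. What is shaped like the usb_charger but purple is not meant.

How it is judged:
On the way, in this order (a step that is already met when the one before it is completed fails the run):
1. the lock ring is slackened by an eighth of a turn (at least 0.6 rad on its joint) (value of joint lock_ring above 0.6 rad), for 0.2 s.
2. with the lock still slack, the sliding fence is at the index line (within 1.5 mm) (value of joint fence between 0.0125 and 0.0155 m and value of joint lock_ring above 0.5 rad), for 0.3 s.
3. the lock ring is tight again (within 0.12 rad of its stop) with the fence still at the line (value of joint fence between 0.0125 and 0.0155 m and value of joint lock_ring below 0.12 rad), for 0.3 s.
At the end, for the whole second after the job is handed in: Sliding fence within 1.5 mm of the index line, lock ring within 0.12 rad of tight, charger released and at rest flat on the bed between the fences: within 15 mm along and 5 mm across of the nest point, underside within 3 mm of the bed, 0.15 rad of parallel to the fences (all of step 3 and x of usb_charger in the frame of nest between -0.015 and 0.015 m and y of usb_charger in the frame of nest between -0.005 and 0.005 m and z of usb_charger in the frame of nest between -0.003 and 0.003 m and angle between usb_charger's own z axis and vertical below 0.08 rad and angle between the x axis of usb_charger and the x axis of nest, either way round below 0.15 rad and linear speed of usb_charger below 0.02 m/s); the robot touches nothing.
It fails at once if a bystander is shoved more than 40 mm (distance of any of controller, puck, green_board, red_driver, tape, adapter, parts_case from where it was at the start of the episode above 0.04 m).
It fails at once if the adjuster is turned while the lock ring is tight (fence driven from its start towards the line with the ring below 0.3 rad) (value of joint lock_ring below 0.3 rad and value of joint fence between 0.008 and 0.0115 m).
It also fails if it takes over 72 s, if anything falls off the work surface, if the arm or the gripper's body presses on something with over 40 N, if the wrist force passes 120 N, or if a joint passes its speed limit or range.

## Working session

There is one attempt and no reset: what is moved stays moved. The work goes in short steps, Python scripts to look and compute and a tool call to move; the robot and the scene stay as the last step left them, time stands still between calls to the robot, and variables do not carry over. Pictures are saved under pics/ and viewed, at most 10 in all, crops included, and the job is handed in when it is done.

Besides the shell and the picture viewer there is one more tool, called after "Call:" by a JSON object that holds its "op" and its "data", one argument or row to a line. apply_moves: Moves the arm, as the interface text tells. Its arguments: {"type":"object","properties":{"targets":{"type":"array","items":{"type":"object","properties":{"gripper":{"type":"number"},"x":{"type":"number"},"y":{"type":"number"},"z":{"type":"number"},"ax":{"type":"number"},"ay":{"type":"number"},"az":{"type":"number"}}}},"newtons":{"type":"number"}},"required":["targets"]}

```bash
mkdir -p pics; ls; cat > h.py <<'E'
import numpy as np, cv2
from cell import arm
def ray(cam,u,v,st=None):
    m=arm.camera_model(cam)
    d=np.array([(u-m['cx'])/m['fx'],-(v-m['cy'])/m['fy'],-1.])
    if 'hand_eye' in m:
        s=st or arm.observe(); T=np.eye(4);T[:3,:3]=s['tcp_rot'];T[:3,3]=s['tool_pos'];T=T@np.array(m['hand_eye'])
    else: T=np.linalg.inv(np.array(m['extrinsics']))
    return T[:3,3],T[:3,:3]@d
def onz(cam,u,v,z,st=None):
    o,d=ray(cam,u,v,st); return o+d*(z-o[2])/d[2]
E
python3 - <<'E'
from h import *
for n in ('top','side'):
    p,d=arm.camera(n); cv2.imwrite(f'pics/{n}0.png',p); np.save(f'pics/{n}0.npy',d)
    m=arm.camera_model(n); print(n,{k:(np.round(v,4).tolist()) for k,v in m.items()})
m=arm.camera_model('wrist');print({k:(np.round(v,4).tolist()) for k,v in m.items()})
s=arm.observe();print(s['tool_pos'],s['tcp_rot'],s['time'])
E
```

```text
pics
top {'fx': 448.8094, 'fy': 448.8094, 'cx': 322.973, 'cy': 194.9713, 'extrinsics': [[0.0091, -1.0, -0.0038, 0.021], [0.9905, 0.0085, 0.1369, -0.4687], [-0.1369, -0.005, 0.9906, -1.2057], [0.0, 0.0, 0.0, 1.0]]}
side {'fx': 408.2435, 'fy': 408.2435, 'cx': 320.651, 'cy': 203.3663, 'extrinsics': [[-0.9977, -0.0674, 0.0083, 0.4778], [0.0524, -0.6864, 0.7253, -0.087], [-0.0432, 0.7241, 0.6883, -1.0184], [0.0, 0.0, 0.0, 1.0]]}
{'fx': 328.3441, 'fy': 328.3441, 'cx': 323.0735, 'cy': 200.2705, 'hand_eye': [[-0.0006, 0.946, 0.3241, 0.0845], [1.0, 0.0003, 0.0009, 0.0006], [0.0007, 0.3241, -0.946, -0.1461], [0.0, 0.0, 0.0, 1.0]]}
[0.23594611 0.60509287 0.23795774] [[-9.31716633e-01  3.63185815e-01 -4.24503148e-04]
 [ 3.63186039e-01  9.31715507e-01 -1.45448013e-03]
 [-1.32730386e-04 -1.50933695e-03 -9.99998852e-01]] 0.1
```

View pics/top0.png

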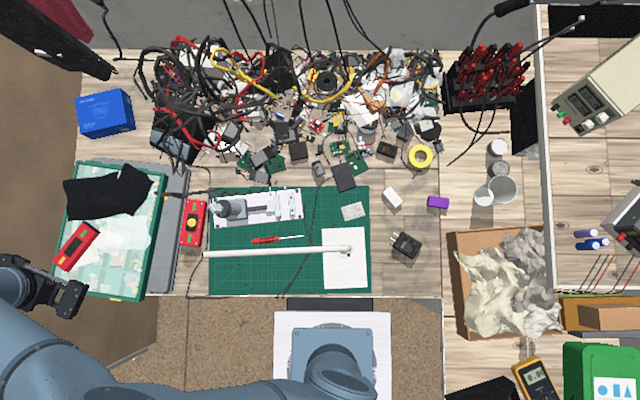

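View pics/side0.png

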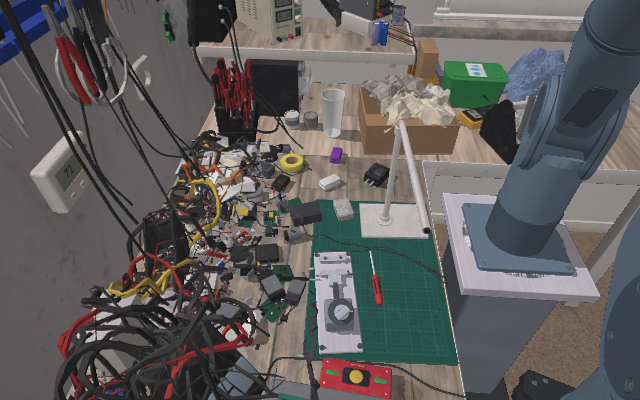

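```bash
python3 - <<'E'
from h import *
t=cv2.imread('pics/top0.png');s=cv2.imread('pics/side0.png')
a=cv2.resize(t[175:275,195:425],None,fx=3.4,fy=3.4,interpolation=cv2.INTER_CUBIC)
cv2.imwrite('pics/c1.png',a)
b=cv2.resize(s[240:360,290:410],None,fx=5,fy=5,interpolation=cv2.INTER_CUBIC); cv2.imwrite('pics/c2.png',b)
d=np.load('pics/top0.npy')
def pt(cam,d,u,v):
    o,r=ray(cam,u,v);return (o+r*d[v,u]).round(3)
for u,v in [(210,254),(250,253),(300,251),(340,249),(348,247),(255,208),(392,197),(353,211),(344,177)]: print(u,v,pt('top',d,u,v))
# white charger
m=((t.min(2)>200)).astype(np.uint8); n,l,st,c=cv2.connectedComponentsWithStats(m)
for i in range(1,n):
    if st[i,4]>40 and 200<c[i][0]<440 and 150<c[i][1]<270: print(st[i],c[i])
E
```

```text
210 254 [0.303 0.26  0.309]
250 253 [0.306 0.176 0.307]
300 251 [0.311 0.071 0.307]
340 249 [ 0.316 -0.013  0.309]
348 247 [ 0.32  -0.03   0.309]
255 208 [0.432 0.213 0.022]
392 197 [ 0.466 -0.167  0.018]
353 211 [ 0.426 -0.058  0.024]
344 177 [ 0.519 -0.033  0.033]
[383 186  20  21 206] [392.54368932 196.17475728]
[ 217  188   86   36 1459] [271.96093215 204.47087046]
[210 199  11  13  46] [213.89130435 205.84782609]
[342 202  23  18 242] [352.54132231 210.74793388]
[213 214  14  14 122] [219.36065574 221.26229508]
[ 203  227  165   62 3104] [328.59020619 256.54252577]
```

View pics/c1.png

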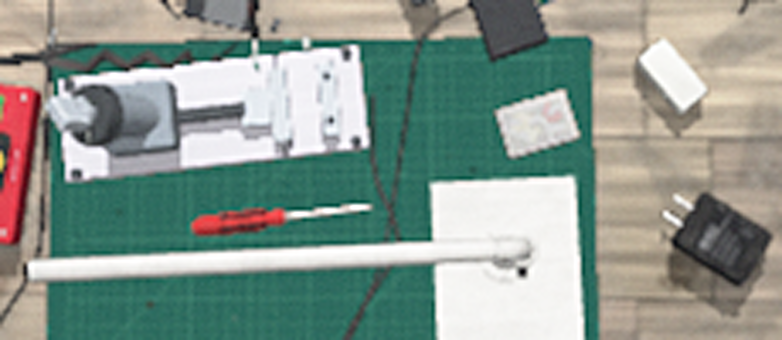

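View pics/c2.png

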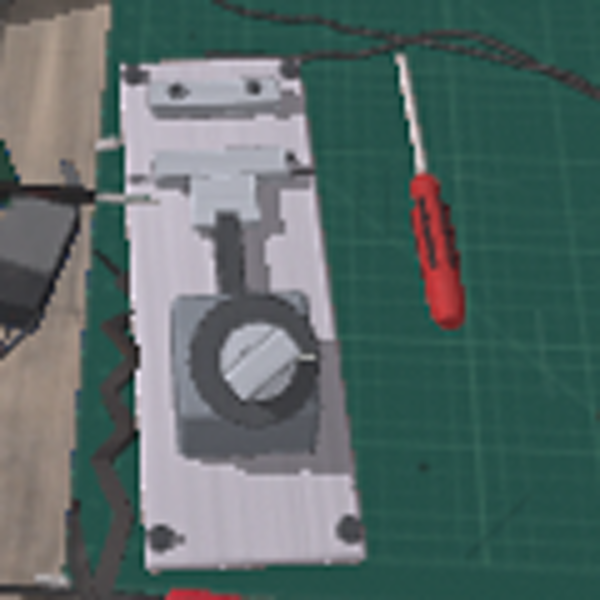

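```bash
cat >> h.py <<'E'
from scipy.spatial.transform import Rotation as R
E
python3 - <<'E'
from h import *
T=lambda u,v:onz('top',u/3.4+195-.35,v/3.4+175-.35,.012)[:2]
S=lambda u,v:onz('side',u/5+290-.4,v/5+240-.4,.012)[:2]
print('top',[T(*p).round(4).tolist() for p in [(360,45),(370,148),(66,182),(60,80)]])
print('side +x-y,-x-y,-x+y,+x+y',[S(*p).round(4).tolist() for p in [(120,65),(302,60),(365,558),(147,570)]])
C=[(360,45),(370,148),(66,182)];q=[T(*p) for p in C]
print('ctr top',(q[0]+q[2])/2)
q=[S(*p) for p in [(120,65),(302,60),(365,558),(147,570)]];print('ctr side',sum(q)/4, 'yaw',np.arctan2(*((q[2]-q[1])[::-1])), np.arctan2(*((q[3]-q[0])[::-1])))
# charger top face
t=cv2.imread('pics/top0.png');m=((t.min(2)>200)).astype(np.uint8); n,l,st,c=cv2.connectedComponentsWithStats(m)
k=l==l[196,392]; cn,_=cv2.findContours(k.astype(np.uint8),0,2); r=cv2.minAreaRect(cn[0]);print(r)
print([onz('top',*p,.02)[:2].round(4).tolist() for p in cv2.boxPoints(r)], onz('top',*c[l[196,392]],.02))
E
```

```text
top [[0.4908, 0.0885], [0.4056, 0.079], [0.3755, 0.327], [0.4595, 0.3355]]
side +x-y,-x-y,-x+y,+x+y [[0.4895, 0.0928], [0.4037, 0.0833], [0.3756, 0.3301], [0.4592, 0.3409]]
ctr top [0.4331892  0.20773642]
ctr side [0.43199967 0.21176873] yaw 1.684067531413057 1.6922402329943464
((392.41766357421875, 196.0706024169922), (20.608394622802734, 10.087265968322754), 49.398704528808594)
[[0.4813, -0.1389], [0.5, -0.1605], [0.4563, -0.1972], [0.4377, -0.1757]] [ 0.46845304 -0.16845176  0.02      ]
```

```bash
cat >> h.py <<'E'
JC=np.array([.4326,.2097,0]); JY=.117
def jig(p): return JC+R.from_euler('z',JY).as_matrix()@np.array(p)
AX=R.from_euler('z',JY).as_matrix()@np.array([0,np.sin(.6),np.cos(.6)])
FOOT=lambda: jig([0,.065,.060])
def spin(s,phi,off=(0,0,0)):
    """TCP at s along axis, tool y at angle phi from jig x about the axis"""
    B=R.from_euler('z',JY)*R.from_euler('x',-.6)
    y=(B*R.from_euler('z',phi)).as_matrix()[:,0]; z=-AX
    return FOOT()+AX*s+np.array(off),np.column_stack([np.cross(y,z),y,z])
def down(p,az):
    y=np.array([np.cos(az),np.sin(az),0]);z=np.array([0,0,-1.])
    return np.array(p),np.column_stack([np.cross(y,z),y,z])
def rel(pose,ref=None):
    s=arm.observe(); p,M=ref or (np.array(s['tool_pos']),np.array(s['tcp_rot']))
    print('shift',(M.T@(pose[0]-p)).round(4),'turn',R.from_matrix(M.T@pose[1]).as_rotvec().round(3))
E
python3 - <<'E'
from h import *
a=down([.45,.48,.30],.1); rel(a); b=spin(.14,-.4); print(b[0]); rel(b,a)
rel(b)
E
```

```text
shift [-0.2449 -0.0389 -0.062 ] turn [-1.000e-03  1.000e-03  1.099e+00]
[0.41578458 0.35276512 0.17554699]
shift [-0.1232 -0.0467  0.1245] turn [-0.125 -0.591  0.371]
shift [-0.2592 -0.1697  0.0627] turn [ 0.219 -0.618  1.434]
```

Call:
{"op": "apply_moves", "data": {
  "targets": [
    {"x": -0.04,"y": -0.02,"z": -0.03,"ax": 0.02,"ay": -0.06,"az": 0.12,"gripper": 0.088},
    {"x": -0.08,"y": -0.05,"z": -0.03,"ax": 0.22,"ay": -0.62,"az": 1.43},
    {"x": -0.12,"y": -0.08,"z": -0.03,"ax": 0.22,"ay": -0.62,"az": 1.43},
    {"x": -0.16,"y": -0.1,"z": -0.02,"ax": 0.22,"ay": -0.62,"az": 1.43},
    {"x": -0.19,"y": -0.12,"z": -0.01,"ax": 0.22,"ay": -0.62,"az": 1.43},
    {"x": -0.21,"y": -0.14,"z": 0.0,"ax": 0.22,"ay": -0.62,"az": 1.43},
    {"x": -0.23,"y": -0.15,"z": 0.0,"ax": 0.22,"ay": -0.62,"az": 1.43},
    {"x": -0.24,"y": -0.16,"z": 0.01,"ax": 0.22,"ay": -0.62,"az": 1.43}
  ]
}}

```text
schema error: expected keys gripper, x, y, z, ax, ay, az
```

```bash
python3 - <<'E'
from h import *
rel(spin(.11,-.4)); s=arm.observe(); print(s['time'],s['joint_positions'],s['ft_force'])
E
```

```text
shift [-0.2671 -0.1846  0.0875] turn [ 0.219 -0.618  1.434]
0.1 [-1.26522749  0.53707578 -0.0044365   1.53871908  0.00262215  1.06731849
 -0.0711969 ] [-0.12684593  0.10274509  0.01083274]
```

All keys are required in each row.

Call:
{"op": "apply_moves", "data": {
  "targets": [
    {"gripper": 0.088,"x": -0.04,"y": -0.02,"z": -0.03,"ax": 0.02,"ay": -0.06,"az": 0.12},
    {"gripper": 0.088,"x": -0.08,"y": -0.05,"z": -0.03,"ax": 0.22,"ay": -0.62,"az": 1.43},
    {"gripper": 0.088,"x": -0.12,"y": -0.08,"z": -0.03,"ax": 0.22,"ay": -0.62,"az": 1.43},
    {"gripper": 0.088,"x": -0.16,"y": -0.1,"z": -0.02,"ax": 0.22,"ay": -0.62,"az": 1.43},
    {"gripper": 0.088,"x": -0.19,"y": -0.12,"z": -0.01,"ax": 0.22,"ay": -0.62,"az": 1.43},
    {"gripper": 0.088,"x": -0.21,"y": -0.14,"z": 0.0,"ax": 0.22,"ay": -0.62,"az": 1.43},
    {"gripper": 0.088,"x": -0.23,"y": -0.15,"z": 0.0,"ax": 0.22,"ay": -0.62,"az": 1.43},
    {"gripper": 0.088,"x": -0.24,"y": -0.16,"z": 0.01,"ax": 0.22,"ay": -0.62,"az": 1.43}
  ]
}}

```text
time: 0.77
tool_pos: [0.4052, 0.3642, 0.2297]
tcp_rot: [[-0.232, 0.961, 0.154], [0.889, 0.273, -0.369], [-0.396, 0.051, -0.917]]
ft_force: [1.3, -0.3, -0.3]
grip_width: 0.0885
gripper_force: 0.0
```

```bash
python3 - <<'E'
from h import *
rel(spin(.12,-.4)); s=arm.observe(); print(s['time'],s['joint_positions'],s['ft_force'])
E
```

```text
shift [0.0051 0.0017 0.075 ] turn [ 0.082 -0.219  0.514]
0.7667 [-1.27798154  0.51187128  0.36189874  1.72408357  0.19013365  1.15902832
 -0.76948208] [ 1.26427836 -0.34919542 -0.25747906]
```

Call:
{"op": "apply_moves", "data": {
  "targets": [
    {"gripper": 0.088,"x": 0.005,"y": 0.002,"z": 0.01,"ax": 0.08,"ay": -0.22,"az": 0.51},
    {"gripper": 0.088,"x": 0.005,"y": 0.002,"z": 0.02,"ax": 0.08,"ay": -0.22,"az": 0.51},
    {"gripper": 0.088,"x": 0.005,"y": 0.002,"z": 0.03,"ax": 0.08,"ay": -0.22,"az": 0.51},
    {"gripper": 0.088,"x": 0.005,"y": 0.002,"z": 0.04,"ax": 0.08,"ay": -0.22,"az": 0.51},
    {"gripper": 0.088,"x": 0.005,"y": 0.002,"z": 0.05,"ax": 0.08,"ay": -0.22,"az": 0.51},
    {"gripper": 0.088,"x": 0.005,"y": 0.002,"z": 0.05,"ax": 0.08,"ay": -0.22,"az": 0.51},
    {"gripper": 0.088,"x": 0.005,"y": 0.002,"z": 0.05,"ax": 0.08,"ay": -0.22,"az": 0.51}
  ]
}}

```text
time: 1.35
tool_pos: [0.4098, 0.3558, 0.1803]
tcp_rot: [[0.281, 0.957, 0.07], [0.805, -0.195, -0.56], [-0.522, 0.214, -0.826]]
ft_force: [0.4, -0.3, -0.4]
grip_width: 0.0881
gripper_force: 0.0
```

```bash
python3 - <<'E'
from h import *
s=arm.observe();rel(spin(.12,-.4)); print(s['time'],s['joint_positions'],s['ft_force'])
p,d=arm.camera('wrist')
def proj(X):
    m=arm.camera_model('wrist');T=np.eye(4);T[:3,:3]=s['tcp_rot'];T[:3,3]=s['tool_pos'];T=np.linalg.inv(T@np.array(m['hand_eye']))
    c=T[:3,:3]@X+T[:3,3];return (int(m['cx']+m['fx']*c[0]/-c[2]),int(m['cy']-m['fy']*c[1]/-c[2]))
for a in (.036,.068): q=proj(FOOT()+AX*a); print(a,q); cv2.drawMarker(p,q,(0,0,255),0,12,1)
cv2.imwrite('pics/w1.png',p)
E
```

```text
shift [0.0017 0.0052 0.026 ] turn [ 0.004 -0.002  0.018]
1.35 [-1.33211655  0.73846784  0.4792227   1.60246643  0.10587929  1.29729857
 -1.20914276] [ 0.4359079  -0.32451709 -0.35156319]
0.036 (328, 195)
0.068 (329, 208)
```

View pics/w1.png

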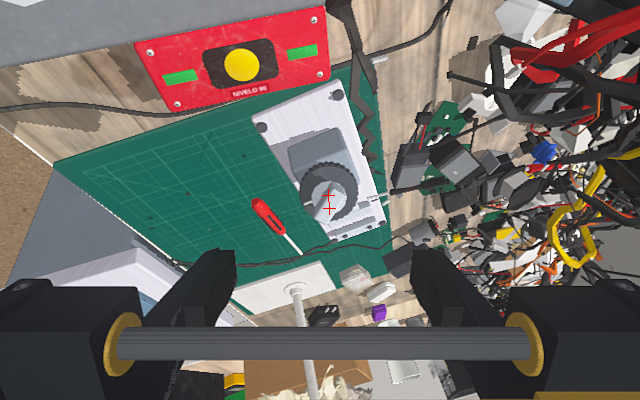

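```bash
python3 - <<'E'
from h import *
p=cv2.imread('pics/w1.png')[140:250,280:380]
cv2.imwrite('pics/w1c.png',cv2.resize(p,None,fx=5,fy=5,interpolation=cv2.INTER_CUBIC))
g=p.max(2);m=(g<85).astype(np.uint8)
n,l,st,c=cv2.connectedComponentsWithStats(m)
for i in range(1,n):
    if st[i,4]>60: print(st[i],c[i]+[280,140])
E
```

```text
[ 82   0  15  24 115] [367.24347826 152.87826087]
[ 19  22  46  44 510] [311.9745098  181.14117647]
[ 53 104  47   6  92] [357.19565217 246.52173913]
```

View pics/w1c.png

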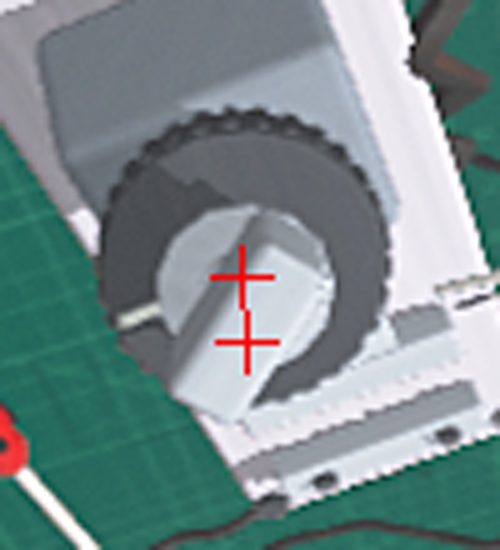

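Call:
{"op": "apply_moves", "data": {
  "targets": [
    {"gripper": 0.088,"x": 0.003,"y": 0.006,"z": 0.02,"ax": 0,"ay": 0,"az": 0.02},
    {"gripper": 0.088,"x": 0.003,"y": 0.006,"z": 0.045,"ax": 0,"ay": 0,"az": 0.02},
    {"gripper": 0.088,"x": 0.003,"y": 0.006,"z": 0.07,"ax": 0,"ay": 0,"az": 0.02},
    {"gripper": 0.088,"x": 0.003,"y": 0.006,"z": 0.09,"ax": 0,"ay": 0,"az": 0.02},
    {"gripper": 0.088,"x": 0.003,"y": 0.006,"z": 0.11,"ax": 0,"ay": 0,"az": 0.02},
    {"gripper": 0.088,"x": 0.003,"y": 0.006,"z": 0.125,"ax": 0,"ay": 0,"az": 0.02},
    {"gripper": 0.088,"x": 0.003,"y": 0.006,"z": 0.134,"ax": 0,"ay": 0,"az": 0.02},
    {"gripper": 0.088,"x": 0.003,"y": 0.006,"z": 0.134,"ax": 0,"ay": 0,"az": 0.02}
  ]
}}

```text
time: 2.07
tool_pos: [0.4256, 0.2812, 0.0697]
tcp_rot: [[0.301, 0.951, 0.069], [0.801, -0.213, -0.559], [-0.517, 0.224, -0.826]]
ft_force: [-0.0, 0.4, -0.0]
grip_width: 0.088
gripper_force: 0.0
```

```bash
python3 - <<'E'
from h import *
s=arm.observe();rel(spin(.011,-.4)); print(s['ft_force'],s['joint_positions'])
E
```

```text
shift [-0.0007 -0.0012  0.0009] turn [ 0.003 -0.002 -0.004]
[-0.03314933  0.3625845  -0.03625123] [-1.25674311  0.84527959  0.46650364  1.76427652  0.1034209   1.01365074
 -1.21870209]
```

Close with a moderate grip and look at the side force.

Call:
{"op": "apply_moves", "data": {
  "targets": [
    {"gripper": 0.044,"x": 0,"y": 0,"z": 0,"ax": 0,"ay": 0,"az": 0},
    {"gripper": 0.044,"x": 0,"y": 0,"z": 0,"ax": 0,"ay": 0,"az": 0},
    {"gripper": 0.044,"x": 0,"y": 0,"z": 0,"ax": 0,"ay": 0,"az": 0},
    {"gripper": 0.044,"x": 0,"y": 0,"z": 0,"ax": 0,"ay": 0,"az": 0},
    {"gripper": 0.044,"x": 0,"y": 0,"z": 0,"ax": 0,"ay": 0,"az": 0},
    {"gripper": 0.044,"x": 0,"y": 0,"z": 0,"ax": 0,"ay": 0,"az": 0}
  ],
  "newtons": 35
}}

```text
time: 2.57
tool_pos: [0.4257, 0.283, 0.07]
tcp_rot: [[0.302, 0.951, 0.07], [0.802, -0.213, -0.558], [-0.516, 0.225, -0.827]]
ft_force: [-9.9, 4.2, 0.4]
grip_width: 0.0504
gripper_force: 5.9
```

Call:
{"op": "apply_moves", "data": {
  "targets": [
    {"gripper": 0.04,"x": 0,"y": 0,"z": 0,"ax": 0,"ay": 0,"az": 0},
    {"gripper": 0.04,"x": 0,"y": 0,"z": 0,"ax": 0,"ay": 0,"az": 0},
    {"gripper": 0.04,"x": 0,"y": 0,"z": 0,"ax": 0,"ay": 0,"az": 0},
    {"gripper": 0.04,"x": 0,"y": 0,"z": 0,"ax": 0,"ay": 0,"az": 0}
  ],
  "newtons": 35
}}

```text
time: 2.9
tool_pos: [0.4244, 0.2832, 0.0696]
tcp_rot: [[0.301, 0.951, 0.068], [0.802, -0.213, -0.558], [-0.517, 0.223, -0.827]]
ft_force: [-4.1, 2.4, 2.4]
grip_width: 0.0467
gripper_force: 35.0
```

Call:
{"op": "apply_moves", "data": {
  "targets": [
    {"gripper": 0.04,"x": 0,"y": 0,"z": 0,"ax": 0,"ay": 0,"az": -0.1},
    {"gripper": 0.04,"x": 0,"y": 0,"z": 0,"ax": 0,"ay": 0,"az": -0.22},
    {"gripper": 0.04,"x": 0,"y": 0,"z": 0,"ax": 0,"ay": 0,"az": -0.34},
    {"gripper": 0.04,"x": 0,"y": 0,"z": 0,"ax": 0,"ay": 0,"az": -0.46},
    {"gripper": 0.04,"x": 0,"y": 0,"z": 0,"ax": 0,"ay": 0,"az": -0.58},
    {"gripper": 0.04,"x": 0,"y": 0,"z": 0,"ax": 0,"ay": 0,"az": -0.7},
    {"gripper": 0.04,"x": 0,"y": 0,"z": 0,"ax": 0,"ay": 0,"az": -0.82},
    {"gripper": 0.04,"x": 0,"y": 0,"z": 0,"ax": 0,"ay": 0,"az": -0.94}
  ]
}}

```text
time: 3.57
tool_pos: [0.4237, 0.2832, 0.0697]
tcp_rot: [[-0.595, 0.801, 0.067], [0.642, 0.525, -0.559], [-0.483, -0.289, -0.827]]
ft_force: [-7.1, 1.8, 2.1]
grip_width: 0.0467
gripper_force: 35.0
```

Call:
{"op": "apply_moves", "data": {
  "targets": [
    {"gripper": 0.04,"x": 0,"y": 0,"z": 0,"ax": 0,"ay": 0,"az": 0},
    {"gripper": 0.04,"x": 0,"y": 0,"z": 0,"ax": 0,"ay": 0,"az": 0},
    {"gripper": 0.04,"x": 0,"y": 0,"z": 0,"ax": 0,"ay": 0,"az": 0}
  ]
}}

```text
time: 3.82
tool_pos: [0.4237, 0.2832, 0.0697]
tcp_rot: [[-0.592, 0.803, 0.067], [0.645, 0.522, -0.559], [-0.484, -0.287, -0.827]]
ft_force: [-6.3, 1.1, 3.8]
grip_width: 0.047
gripper_force: 35.0
```

Call:
{"op": "apply_moves", "data": {
  "targets": [
    {"gripper": 0.088,"x": 0,"y": 0,"z": 0,"ax": 0,"ay": 0,"az": 0},
    {"gripper": 0.088,"x": 0,"y": 0,"z": 0,"ax": 0,"ay": 0,"az": 0},
    {"gripper": 0.088,"x": 0,"y": 0,"z": 0,"ax": 0,"ay": 0,"az": 0},
    {"gripper": 0.088,"x": 0,"y": 0,"z": 0,"ax": 0,"ay": 0,"az": 0},
    {"gripper": 0.088,"x": 0,"y": 0,"z": 0,"ax": 0,"ay": 0,"az": 0},
    {"gripper": 0.088,"x": 0,"y": 0,"z": 0,"ax": 0,"ay": 0,"az": 0}
  ]
}}

```text
time: 4.32
tool_pos: [0.4262, 0.2824, 0.0699]
tcp_rot: [[-0.59, 0.805, 0.071], [0.645, 0.522, -0.559], [-0.486, -0.284, -0.826]]
ft_force: [0.0, -0.9, -0.2]
grip_width: 0.0848
gripper_force: 0.0
```

```bash
python3 - <<'E'
from h import *
s=arm.observe(); print(s['joint_positions'],s['ft_force'])
B=(R.from_euler('z',JY)*R.from_euler('x',-.6)).as_matrix(); print('tcp in spindle frame',B.T@(s['tool_pos']-FOOT()), 'y',B.T@np.array(s['tcp_rot'])[:,1])
rel(spin(.085,.47))
E
```

```text
[-1.08703724  0.79864494  0.21990396  1.75127426  0.29811243  1.05757671
 -0.45089305] [ 0.03387295 -0.90287078 -0.2056897 ]
tcp in spindle frame [0.00213931 0.00094446 0.01267866] y [0.85994728 0.51035777 0.00506152]
shift [ 0.0002 -0.002  -0.0723] turn [0.005 0.001 0.066]
```

Call:
{"op": "apply_moves", "data": {
  "targets": [
    {"gripper": 0.088,"x": 0,"y": -0.002,"z": -0.02,"ax": 0,"ay": 0,"az": 0.03},
    {"gripper": 0.088,"x": 0,"y": -0.002,"z": -0.045,"ax": 0,"ay": 0,"az": 0.15},
    {"gripper": 0.088,"x": 0,"y": -0.002,"z": -0.07,"ax": 0,"ay": 0,"az": 0.27},
    {"gripper": 0.088,"x": 0,"y": -0.002,"z": -0.09,"ax": 0,"ay": 0,"az": 0.39},
    {"gripper": 0.088,"x": 0,"y": -0.002,"z": -0.09,"ax": 0,"ay": 0,"az": 0.51},
    {"gripper": 0.088,"x": 0,"y": -0.002,"z": -0.09,"ax": 0,"ay": 0,"az": 0.63},
    {"gripper": 0.088,"x": 0,"y": -0.002,"z": -0.09,"ax": 0,"ay": 0,"az": 0.75},
    {"gripper": 0.088,"x": 0,"y": -0.002,"z": -0.09,"ax": 0,"ay": 0,"az": 0.87}
  ]
}}

```text
time: 4.98
tool_pos: [0.4181, 0.3319, 0.145]
tcp_rot: [[0.24, 0.968, 0.071], [0.814, -0.161, -0.559], [-0.529, 0.192, -0.826]]
ft_force: [0.0, -0.0, -0.5]
grip_width: 0.0877
gripper_force: 0.0
```

Call:
{"op": "apply_moves", "data": {
  "targets": [
    {"gripper": 0.088,"x": 0,"y": 0,"z": 0,"ax": 0,"ay": 0,"az": 0.12},
    {"gripper": 0.088,"x": 0,"y": 0,"z": 0,"ax": 0,"ay": 0,"az": 0.24},
    {"gripper": 0.088,"x": 0,"y": 0,"z": 0,"ax": 0,"ay": 0,"az": 0.36},
    {"gripper": 0.088,"x": 0,"y": 0,"z": 0,"ax": 0,"ay": 0,"az": 0.48},
    {"gripper": 0.088,"x": 0,"y": 0,"z": 0,"ax": 0,"ay": 0,"az": 0.6},
    {"gripper": 0.088,"x": 0,"y": 0,"z": 0,"ax": 0,"ay": 0,"az": 0.63},
    {"gripper": 0.088,"x": 0,"y": 0,"z": 0,"ax": 0,"ay": 0,"az": 0.63}
  ]
}}

```text
time: 5.57
tool_pos: [0.418, 0.3318, 0.1448]
tcp_rot: [[0.76, 0.646, 0.071], [0.567, -0.605, -0.559], [-0.318, 0.465, -0.826]]
ft_force: [0.7, 0.8, -0.1]
grip_width: 0.0884
gripper_force: 0.0
```

```bash
sed -i 's/JC=np.array.*;/JC=np.array([.4325,.2109,0]);/' h.py; python3 - <<'E'
from h import *
s=arm.observe(); print(s['joint_positions'],s['ft_force'],s['time'])
rel(spin(.048,-.97))
p,d=arm.camera('wrist')
q=cv2.resize(p[100:260,240:440],None,fx=4,fy=4,interpolation=cv2.INTER_CUBIC[:-1] if 0 else cv2.INTER_CUBIC[0] if 0 else cv2.INTER_CUBIC) 
cv2.imwrite('pics/w2.png',p);cv2.imwrite('pics/w2c.png',q[:600])
E
```

```text
[-1.3877249   0.80319923  0.60613108  1.66384326  0.01595562  1.1942006
 -1.70051541] [ 0.66354328  0.811736   -0.10550216] 5.5667
shift [ 0.0006 -0.0008  0.054 ] turn [ 0.002 -0.005  0.007]
```

View pics/w2c.png

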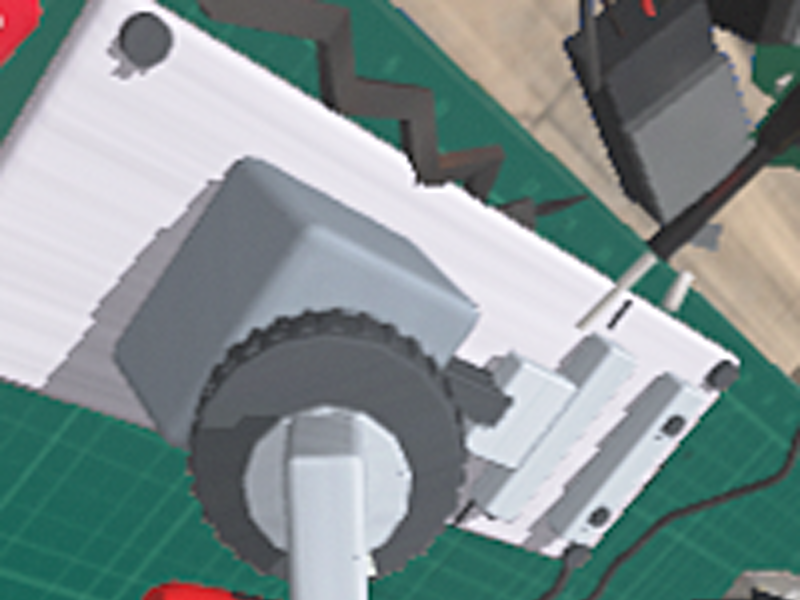

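Call:
{"op": "apply_moves", "data": {
  "targets": [
    {"gripper": 0.05,"x": 0,"y": 0,"z": 0.02,"ax": 0,"ay": 0,"az": 0},
    {"gripper": 0.05,"x": 0,"y": 0,"z": 0.04,"ax": 0,"ay": 0,"az": 0},
    {"gripper": 0.05,"x": 0,"y": 0,"z": 0.053,"ax": 0,"ay": 0,"az": 0},
    {"gripper": 0.05,"x": 0,"y": 0,"z": 0.053,"ax": 0,"ay": 0,"az": 0},
    {"gripper": 0.01,"x": 0,"y": 0,"z": 0.053,"ax": 0,"ay": 0,"az": 0},
    {"gripper": 0.01,"x": 0,"y": 0,"z": 0.053,"ax": 0,"ay": 0,"az": 0},
    {"gripper": 0.01,"x": 0,"y": 0,"z": 0.053,"ax": 0,"ay": 0,"az": 0},
    {"gripper": 0.01,"x": 0,"y": 0,"z": 0.053,"ax": 0,"ay": 0,"az": 0}
  ],
  "newtons": 20
}}

```text
time: 6.28
tool_pos: [0.4221, 0.3031, 0.1016]
tcp_rot: [[0.76, 0.646, 0.072], [0.567, -0.606, -0.558], [-0.317, 0.464, -0.827]]
ft_force: [0.6, 0.3, 0.1]
grip_width: 0.0368
gripper_force: 0.0
```

Call:
{"op": "apply_moves", "data": {
  "targets": [
    {"gripper": 0.01,"x": 0,"y": 0,"z": 0,"ax": 0,"ay": 0,"az": 0},
    {"gripper": 0.01,"x": 0,"y": 0,"z": 0,"ax": 0,"ay": 0,"az": 0},
    {"gripper": 0.01,"x": 0,"y": 0,"z": 0,"ax": 0,"ay": 0,"az": 0},
    {"gripper": 0.01,"x": 0,"y": 0,"z": 0,"ax": 0,"ay": 0,"az": 0}
  ]
}}

```text
time: 6.62
tool_pos: [0.4211, 0.303, 0.1006]
tcp_rot: [[0.76, 0.646, 0.07], [0.567, -0.607, -0.558], [-0.318, 0.463, -0.827]]
ft_force: [0.7, 0.1, 0.9]
grip_width: 0.0122
gripper_force: 20.0
```

```bash
python3 - <<'E'
from h import *
s=arm.observe(); 
B=(R.from_euler('z',JY)*R.from_euler('x',-.6)).as_matrix(); y=B.T@np.array(s['tcp_rot'])[:,1]; print('q',np.arctan2(y[1],y[0])+np.pi/2)
E
```

```text
q 0.607323240932574
```

Call:
{"op": "apply_moves", "data": {
  "targets": [
    {"gripper": 0.01,"x": 0,"y": 0,"z": 0,"ax": 0,"ay": 0,"az": -0.1},
    {"gripper": 0.01,"x": 0,"y": 0,"z": 0,"ax": 0,"ay": 0,"az": -0.22},
    {"gripper": 0.01,"x": 0,"y": 0,"z": 0,"ax": 0,"ay": 0,"az": -0.34},
    {"gripper": 0.01,"x": 0,"y": 0,"z": 0,"ax": 0,"ay": 0,"az": -0.46},
    {"gripper": 0.01,"x": 0,"y": 0,"z": 0,"ax": 0,"ay": 0,"az": -0.58},
    {"gripper": 0.01,"x": 0,"y": 0,"z": 0,"ax": 0,"ay": 0,"az": -0.7},
    {"gripper": 0.01,"x": 0,"y": 0,"z": 0,"ax": 0,"ay": 0,"az": -0.79},
    {"gripper": 0.01,"x": 0,"y": 0,"z": 0,"ax": 0,"ay": 0,"az": -0.79}
  ]
}}

```text
time: 7.28
tool_pos: [0.4215, 0.3028, 0.1008]
tcp_rot: [[0.073, 0.995, 0.07], [0.83, -0.022, -0.557], [-0.553, 0.099, -0.827]]
ft_force: [-1.2, 2.2, -0.8]
grip_width: 0.0118
gripper_force: 20.0
```

Call:
{"op": "apply_moves", "data": {
  "targets": [
    {"gripper": 0.01,"x": 0,"y": 0,"z": 0,"ax": 0,"ay": 0,"az": 0},
    {"gripper": 0.01,"x": 0,"y": 0,"z": 0,"ax": 0,"ay": 0,"az": 0},
    {"gripper": 0.01,"x": 0,"y": 0,"z": 0,"ax": 0,"ay": 0,"az": 0},
    {"gripper": 0.01,"x": 0,"y": 0,"z": 0,"ax": 0,"ay": 0,"az": 0}
  ]
}}

```text
time: 7.62
tool_pos: [0.4215, 0.3028, 0.1008]
tcp_rot: [[0.078, 0.994, 0.071], [0.829, -0.025, -0.558], [-0.553, 0.102, -0.827]]
ft_force: [-2.0, 4.7, -2.1]
grip_width: 0.012
gripper_force: 20.0
```

```bash
python3 - <<'E'
from h import *
s=arm.observe(); 
B=(R.from_euler('z',JY)*R.from_euler('x',-.6)).as_matrix(); y=B.T@np.array(s['tcp_rot'])[:,1]; print('q',np.arctan2(y[1],y[0])+np.pi/2)
p,d=arm.camera('wrist');cv2.imwrite('pics/w3.png',p)
a=[jig([x,-.056,.012]) for x in (-.037,.037)]
m=arm.camera_model('wrist');T=np.eye(4);T[:3,:3]=s['tcp_rot'];T[:3,3]=s['tool_pos'];T=np.linalg.inv(T@np.array(m['hand_eye']))
uv=[]
for X in a: c=T[:3,:3]@X+T[:3,3]; uv.append([m['cx']+m['fx']*c[0]/-c[2],m['cy']-m['fy']*c[1]/-c[2]])
print(uv); u,v=np.mean(uv,0).astype(int); u0=max(0,u-90);v0=max(0,v-65); print(u0,v0)
cv2.imwrite('pics/w3c.png',cv2.resize(p[v0:v0+130,u0:u0+170],None,fx=4.5,fy=4.5,interpolation=cv2.INTER_CUBIC))
E
```

```text
q 1.3958855577663387
[[np.float64(299.2905727119689), np.float64(254.4647241178898)], [np.float64(370.24358708933437), np.float64(243.06075986360167)]]
244 183
```

View pics/w3c.png

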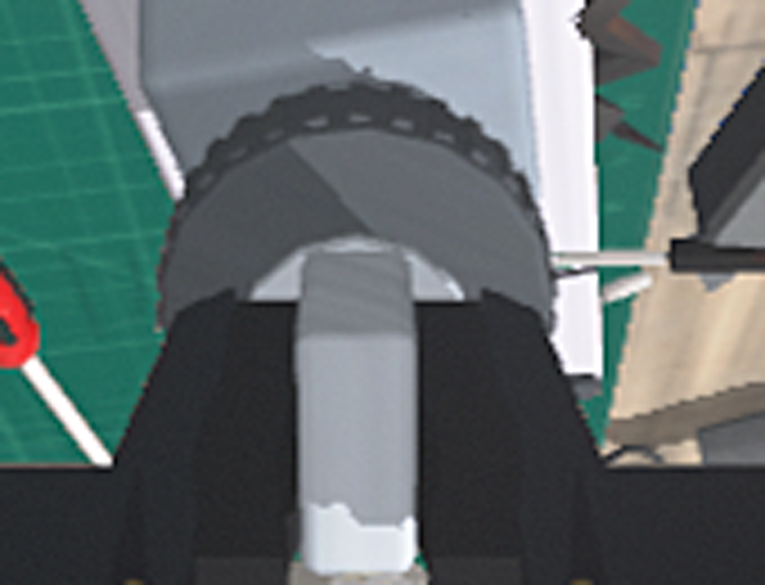

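Call:
{"op": "apply_moves", "data": {
  "targets": [
    {"gripper": 0.05,"x": 0,"y": 0,"z": 0,"ax": 0,"ay": 0,"az": 0},
    {"gripper": 0.088,"x": 0,"y": 0,"z": 0,"ax": 0,"ay": 0,"az": 0},
    {"gripper": 0.088,"x": 0,"y": 0,"z": 0,"ax": 0,"ay": 0,"az": 0},
    {"gripper": 0.088,"x": 0,"y": 0,"z": 0,"ax": 0,"ay": 0,"az": 0},
    {"gripper": 0.088,"x": 0,"y": 0,"z": -0.02,"ax": 0,"ay": 0,"az": 0},
    {"gripper": 0.088,"x": 0,"y": 0,"z": -0.05,"ax": 0,"ay": 0,"az": 0},
    {"gripper": 0.088,"x": 0,"y": 0,"z": -0.07,"ax": 0,"ay": 0,"az": -0.12},
    {"gripper": 0.088,"x": 0,"y": 0,"z": -0.07,"ax": 0,"ay": 0,"az": -0.24}
  ]
}}

```text
time: 8.33
tool_pos: [0.4179, 0.3449, 0.1618]
tcp_rot: [[-0.167, 0.983, 0.075], [0.813, 0.18, -0.554], [-0.559, -0.032, -0.829]]
ft_force: [0.3, -0.3, 0.3]
grip_width: 0.063
gripper_force: 0.0
```

Call:
{"op": "apply_moves", "data": {
  "targets": [
    {"gripper": 0.088,"x": 0,"y": 0,"z": 0,"ax": 0,"ay": 0,"az": -0.12},
    {"gripper": 0.088,"x": 0,"y": 0,"z": 0,"ax": 0,"ay": 0,"az": -0.24},
    {"gripper": 0.088,"x": 0,"y": 0,"z": 0,"ax": 0,"ay": 0,"az": -0.36},
    {"gripper": 0.088,"x": 0,"y": 0,"z": 0,"ax": 0,"ay": 0,"az": -0.46},
    {"gripper": 0.088,"x": 0,"y": 0,"z": 0,"ax": 0,"ay": 0,"az": -0.46},
    {"gripper": 0.088,"x": 0,"y": 0,"z": 0,"ax": 0,"ay": 0,"az": -0.46}
  ]
}}

```text
time: 8.83
tool_pos: [0.4171, 0.3408, 0.159]
tcp_rot: [[-0.579, 0.812, 0.07], [0.652, 0.513, -0.559], [-0.49, -0.278, -0.826]]
ft_force: [-0.0, -0.3, -0.2]
grip_width: 0.0882
gripper_force: 0.0
```

```bash
python3 - <<'E'
from h import *
s=arm.observe(); rel(spin(.011,.55))
p,d=arm.camera('wrist');cv2.imwrite('pics/w4.png',p)
q,_=arm.camera('side');cv2.imwrite('pics/s4.png',q)
m=arm.camera_model('wrist');T=np.eye(4);T[:3,:3]=s['tcp_rot'];T[:3,3]=s['tool_pos'];T=np.linalg.inv(T@np.array(m['hand_eye']))
X=jig([-.033,-.056,.012]);c=T[:3,:3]@X+T[:3,3]; u=int(m['cx']+m['fx']*c[0]/-c[2]);v=int(m['cy']-m['fy']*c[1]/-c[2]);print(u,v)
u0=max(0,u-40);v0=max(0,v-40);print(u0,v0)
f=lambda i,a,b,k:cv2.resize(i[b:b+80,a:a+80],(400,400),interpolation=cv2.INTER_CUBIC)
cv2.imwrite('pics/m4.png',np.hstack([f(p,u0,v0,5),cv2.resize(q[248:308,308:368],(400,400),interpolation=cv2.INTER_CUBIC)]))
E
```

```text
shift [0.0014 0.0004 0.1078] turn [ 0.004  0.001 -0.028]
268 201
228 161
```

View pics/m4.png

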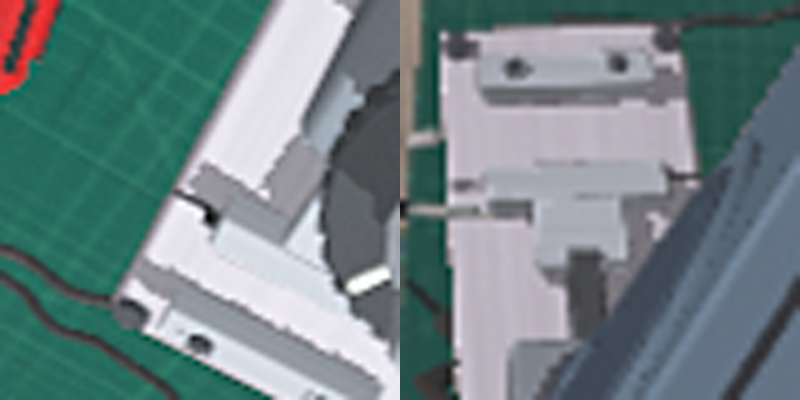

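Call:
{"op": "apply_moves", "data": {
  "targets": [
    {"gripper": 0.088,"x": 0.001,"y": 0,"z": 0.02,"ax": 0,"ay": 0,"az": -0.03},
    {"gripper": 0.088,"x": 0.001,"y": 0,"z": 0.045,"ax": 0,"ay": 0,"az": -0.03},
    {"gripper": 0.088,"x": 0.001,"y": 0,"z": 0.07,"ax": 0,"ay": 0,"az": -0.03},
    {"gripper": 0.088,"x": 0.001,"y": 0,"z": 0.09,"ax": 0,"ay": 0,"az": -0.03},
    {"gripper": 0.088,"x": 0.001,"y": 0,"z": 0.1,"ax": 0,"ay": 0,"az": -0.03},
    {"gripper": 0.088,"x": 0.001,"y": 0,"z": 0.107,"ax": 0,"ay": 0,"az": -0.03},
    {"gripper": 0.088,"x": 0.001,"y": 0,"z": 0.107,"ax": 0,"ay": 0,"az": -0.03}
  ]
}}

```text
time: 9.52
tool_pos: [0.4237, 0.2813, 0.0695]
tcp_rot: [[-0.605, 0.793, 0.07], [0.634, 0.533, -0.56], [-0.481, -0.295, -0.826]]
ft_force: [-0.1, -0.1, 0.2]
grip_width: 0.0882
gripper_force: 0.0
```

Call:
{"op": "apply_moves", "data": {
  "targets": [
    {"gripper": 0.04,"x": 0,"y": 0,"z": 0,"ax": 0,"ay": 0,"az": 0},
    {"gripper": 0.04,"x": 0,"y": 0,"z": 0,"ax": 0,"ay": 0,"az": 0},
    {"gripper": 0.04,"x": 0,"y": 0,"z": 0,"ax": 0,"ay": 0,"az": 0},
    {"gripper": 0.04,"x": 0,"y": 0,"z": 0,"ax": 0,"ay": 0,"az": 0},
    {"gripper": 0.04,"x": 0,"y": 0,"z": 0,"ax": 0,"ay": 0,"az": 0},
    {"gripper": 0.04,"x": 0,"y": 0,"z": 0,"ax": 0,"ay": 0,"az": 0},
    {"gripper": 0.04,"x": 0,"y": 0,"z": 0,"ax": 0,"ay": 0,"az": 0},
    {"gripper": 0.04,"x": 0,"y": 0,"z": 0,"ax": 0,"ay": 0,"az": 0}
  ],
  "newtons": 35
}}

```text
time: 10.18
tool_pos: [0.4242, 0.2826, 0.0701]
tcp_rot: [[-0.606, 0.792, 0.071], [0.634, 0.535, -0.558], [-0.48, -0.293, -0.827]]
ft_force: [1.1, 0.5, -0.3]
grip_width: 0.0474
gripper_force: 35.0
```

Call:
{"op": "apply_moves", "data": {
  "targets": [
    {"gripper": 0.04,"x": 0,"y": 0,"z": 0,"ax": 0,"ay": 0,"az": 0},
    {"gripper": 0.04,"x": 0,"y": 0,"z": 0,"ax": 0,"ay": 0,"az": 0}
  ]
}}

```text
time: 10.35
tool_pos: [0.4242, 0.2825, 0.0701]
tcp_rot: [[-0.606, 0.792, 0.071], [0.634, 0.535, -0.558], [-0.48, -0.293, -0.827]]
ft_force: [2.3, 2.4, 1.4]
grip_width: 0.0466
gripper_force: 35.0
```

```bash
python3 - <<'E'
from h import *
s=arm.observe(); print(s['ft_torque'],'axis torque',np.dot(s['ft_torque'],AX));rel(spin(.011,.55))
E
```

```text
[ 0.75827652 -0.11449828  0.17476212] axis torque 0.030048865074884284
shift [-0.0001 -0.0002  0.0014] turn [0.006 0.001 0.006]
```

Turn clockwise by 0.95, checking axial torque.

Call:
{"op": "apply_moves", "data": {
  "targets": [
    {"gripper": 0.04,"x": 0,"y": 0,"z": 0,"ax": 0,"ay": 0,"az": 0.1},
    {"gripper": 0.04,"x": 0,"y": 0,"z": 0,"ax": 0,"ay": 0,"az": 0.22},
    {"gripper": 0.04,"x": 0,"y": 0,"z": 0,"ax": 0,"ay": 0,"az": 0.34},
    {"gripper": 0.04,"x": 0,"y": 0,"z": 0,"ax": 0,"ay": 0,"az": 0.46},
    {"gripper": 0.04,"x": 0,"y": 0,"z": 0,"ax": 0,"ay": 0,"az": 0.58},
    {"gripper": 0.04,"x": 0,"y": 0,"z": 0,"ax": 0,"ay": 0,"az": 0.7},
    {"gripper": 0.04,"x": 0,"y": 0,"z": 0,"ax": 0,"ay": 0,"az": 0.82},
    {"gripper": 0.04,"x": 0,"y": 0,"z": 0,"ax": 0,"ay": 0,"az": 0.9}
  ]
}}

```text
time: 11.02
tool_pos: [0.4241, 0.2825, 0.0701]
tcp_rot: [[0.249, 0.966, 0.071], [0.812, -0.168, -0.558], [-0.527, 0.197, -0.826]]
ft_force: [1.2, 0.6, 0.6]
grip_width: 0.0471
gripper_force: 35.0
```

```bash
python3 - <<'E'
from h import *
s=arm.observe(); print(s['ft_torque'],'axis torque',np.dot(s['ft_torque'],AX));rel(spin(.011,-.45))
E
```

```text
[ 0.5802346  -0.03539658  0.40733207] axis torque 0.2780911501057914
shift [-0.0002  0.0001  0.0014] turn [ 0.005 -0.004  0.1  ]
```

Call:
{"op": "apply_moves", "data": {
  "targets": [
    {"gripper": 0.04,"x": 0,"y": 0,"z": 0,"ax": 0,"ay": 0,"az": 0.04},
    {"gripper": 0.04,"x": 0,"y": 0,"z": 0,"ax": 0,"ay": 0,"az": 0.08},
    {"gripper": 0.04,"x": 0,"y": 0,"z": 0,"ax": 0,"ay": 0,"az": 0.12}
  ]
}}

```text
time: 11.27
tool_pos: [0.424, 0.2825, 0.0701]
tcp_rot: [[0.357, 0.931, 0.072], [0.788, -0.259, -0.559], [-0.502, 0.256, -0.826]]
ft_force: [2.4, 2.2, -0.2]
grip_width: 0.0466
gripper_force: 35.0
```

```bash
python3 - <<'E'
from h import *
s=arm.observe(); print(s['ft_torque'],'axis torque',np.dot(s['ft_torque'],AX));rel(spin(.011,-.45))
E
```

```text
[0.65404809 0.40851174 1.30243534] axis torque 1.26092240257109
shift [-0.0001  0.0001  0.0014] turn [ 0.005 -0.004 -0.013]
```

Call:
{"op": "apply_moves", "data": {
  "targets": [
    {"gripper": 0.04,"x": 0,"y": 0,"z": 0,"ax": 0,"ay": 0,"az": 0},
    {"gripper": 0.04,"x": 0,"y": 0,"z": 0,"ax": 0,"ay": 0,"az": 0},
    {"gripper": 0.088,"x": 0,"y": 0,"z": 0,"ax": 0,"ay": 0,"az": 0},
    {"gripper": 0.088,"x": 0,"y": 0,"z": 0,"ax": 0,"ay": 0,"az": 0},
    {"gripper": 0.088,"x": 0,"y": 0,"z": 0,"ax": 0,"ay": 0,"az": 0},
    {"gripper": 0.088,"x": 0,"y": 0,"z": 0,"ax": 0,"ay": 0,"az": 0},
    {"gripper": 0.088,"x": 0,"y": 0,"z": 0,"ax": 0,"ay": 0,"az": 0},
    {"gripper": 0.088,"x": 0,"y": 0,"z": 0,"ax": 0,"ay": 0,"az": 0}
  ]
}}

```text
time: 11.93
tool_pos: [0.4237, 0.2819, 0.07]
tcp_rot: [[0.358, 0.931, 0.07], [0.787, -0.261, -0.559], [-0.502, 0.256, -0.826]]
ft_force: [-0.3, 0.2, 0.6]
grip_width: 0.0847
gripper_force: 0.0
```

Call:
{"op": "apply_moves", "data": {
  "targets": [
    {"gripper": 0.088,"x": 0,"y": 0,"z": -0.02,"ax": 0,"ay": 0,"az": 0},
    {"gripper": 0.088,"x": 0,"y": 0,"z": -0.045,"ax": 0,"ay": 0,"az": 0},
    {"gripper": 0.088,"x": 0,"y": 0,"z": -0.07,"ax": 0,"ay": 0,"az": 0},
    {"gripper": 0.088,"x": 0,"y": 0,"z": -0.1,"ax": 0,"ay": 0,"az": 0},
    {"gripper": 0.088,"x": 0,"y": 0,"z": -0.13,"ax": 0,"ay": 0,"az": 0},
    {"gripper": 0.088,"x": 0,"y": 0,"z": -0.15,"ax": 0,"ay": 0,"az": 0},
    {"gripper": 0.088,"x": 0,"y": 0,"z": -0.15,"ax": 0,"ay": 0,"az": 0}
  ]
}}

```text
time: 12.52
tool_pos: [0.4139, 0.3698, 0.1967]
tcp_rot: [[0.357, 0.931, 0.075], [0.791, -0.259, -0.553], [-0.496, 0.257, -0.83]]
ft_force: [0.5, -0.6, 0.1]
grip_width: 0.0881
gripper_force: 0.0
```

```bash
python3 - <<'E'
from h import *
s=arm.observe(); print(s['tool_pos'],s['joint_positions'])
a=down([.45,.20,.22],.117); rel(a); rel(down([.458,-.168,.17],.70),a)
E
```

```text
[0.41390112 0.36983966 0.19672946] [-1.34093962  0.7353234   0.49289292  1.56063978  0.09774197  1.3351993
 -1.27833286]
shift [-0.1331  0.0836  0.0774] turn [ 0.146  0.58  -0.447]
shift [-0.3664 -0.035   0.05  ] turn [ 0.     0.    -0.583]
```

Call:
{"op": "apply_moves", "data": {
  "targets": [
    {"gripper": 0.088,"x": -0.005,"y": 0.003,"z": -0.02,"ax": 0.02,"ay": 0.08,"az": -0.06},
    {"gripper": 0.088,"x": -0.02,"y": 0.013,"z": -0.02,"ax": 0.04,"ay": 0.17,"az": -0.13},
    {"gripper": 0.088,"x": -0.045,"y": 0.028,"z": -0.01,"ax": 0.065,"ay": 0.26,"az": -0.2},
    {"gripper": 0.088,"x": -0.07,"y": 0.044,"z": 0.015,"ax": 0.09,"ay": 0.35,"az": -0.27},
    {"gripper": 0.088,"x": -0.095,"y": 0.06,"z": 0.04,"ax": 0.11,"ay": 0.44,"az": -0.34},
    {"gripper": 0.088,"x": -0.12,"y": 0.075,"z": 0.06,"ax": 0.13,"ay": 0.52,"az": -0.4},
    {"gripper": 0.088,"x": -0.133,"y": 0.083,"z": 0.075,"ax": 0.146,"ay": 0.58,"az": -0.447},
    {"gripper": 0.088,"x": -0.133,"y": 0.083,"z": 0.077,"ax": 0.146,"ay": 0.58,"az": -0.447}
  ]
}}

```text
time: 13.18
tool_pos: [0.4496, 0.187, 0.2181]
tcp_rot: [[-0.103, 0.995, -0.003], [0.995, 0.103, -0.005], [-0.005, -0.004, -1.0]]
ft_force: [0.7, -0.2, -0.3]
grip_width: 0.0878
gripper_force: 0.0
```

```bash
python3 - <<'E'
from h import *
s=arm.observe(); print(s['tool_pos'],s['joint_positions'],s['ft_force'])
rel(down([.458,-.168,.19],.70))
p,d=arm.camera('side');cv2.imwrite('pics/s5.png',p)
p,d=arm.camera('wrist');cv2.imwrite('pics/w5.png',p)
E
```

```text
[0.44959505 0.18703185 0.21811249] [-0.79289144  0.29806264  0.36428664  1.99363066 -0.13193042  0.8777381
 -0.25462732] [ 0.74585939 -0.21463816 -0.26127698]
shift [-0.3539 -0.0283  0.03  ] turn [-0.005  0.004 -0.596]
```

Call:
{"op": "apply_moves", "data": {
  "targets": [
    {"gripper": 0.088,"x": -0.02,"y": 0,"z": 0,"ax": 0,"ay": 0,"az": -0.04},
    {"gripper": 0.088,"x": -0.06,"y": -0.003,"z": 0,"ax": 0,"ay": 0,"az": -0.1},
    {"gripper": 0.088,"x": -0.1,"y": -0.006,"z": 0,"ax": 0,"ay": 0,"az": -0.17},
    {"gripper": 0.088,"x": -0.14,"y": -0.01,"z": 0,"ax": 0,"ay": 0,"az": -0.24},
    {"gripper": 0.088,"x": -0.18,"y": -0.013,"z": 0,"ax": 0,"ay": 0,"az": -0.3},
    {"gripper": 0.088,"x": -0.22,"y": -0.016,"z": 0,"ax": 0,"ay": 0,"az": -0.37},
    {"gripper": 0.088,"x": -0.26,"y": -0.02,"z": 0.01,"ax": 0,"ay": 0,"az": -0.44},
    {"gripper": 0.088,"x": -0.3,"y": -0.025,"z": 0.02,"ax": 0,"ay": 0,"az": -0.51}
  ]
}}

```text
time: 13.95
tool_pos: [0.4584, -0.1041, 0.1997]
tcp_rot: [[-0.59, 0.807, -0.002], [0.807, 0.59, -0.006], [-0.004, -0.005, -1.0]]
ft_force: [0.6, 0.6, -0.0]
grip_width: 0.0878
gripper_force: 0.0
```

Call:
{"op": "apply_moves", "data": {
  "targets": [
    {"gripper": 0.088,"x": -0.03,"y": -0.003,"z": 0.01,"ax": 0,"ay": 0,"az": -0.06},
    {"gripper": 0.088,"x": -0.05,"y": -0.003,"z": 0.01,"ax": 0,"ay": 0,"az": -0.086},
    {"gripper": 0.088,"x": -0.05,"y": -0.003,"z": 0.01,"ax": 0,"ay": 0,"az": -0.086},
    {"gripper": 0.088,"x": -0.05,"y": -0.003,"z": 0.01,"ax": 0,"ay": 0,"az": -0.086}
  ]
}}

```text
time: 14.28
tool_pos: [0.4848, -0.1457, 0.1893]
tcp_rot: [[-0.652, 0.758, -0.004], [0.758, 0.652, -0.006], [-0.002, -0.007, -1.0]]
ft_force: [-0.9, 0.5, 0.2]
grip_width: 0.0877
gripper_force: 0.0
```

```bash
cat > chg.py <<'E'
from h import *
s=arm.observe(); print(s['tool_pos'],s['joint_positions'],s['ft_force'])
p,d=arm.camera('wrist');cv2.imwrite('pics/w6.png',p)
m=(p.min(2)>165).astype(np.uint8)
cn,_=cv2.findContours(m,0,2)
for c in cn:
    if 400<cv2.contourArea(c)<20000:
        r=cv2.minAreaRect(c);b=cv2.boxPoints(r)
        w=np.array([onz('wrist',*q,.02,s)[:2] for q in b]); o=onz('wrist',*r[0],.02,s)
        e=[w[1]-w[0],w[2]-w[1]];L=[np.hypot(*x) for x in e]; k=int(L[1]>L[0])
        print(np.round(r[0]),cv2.contourArea(c),np.round(L,4),o[:2].round(4),np.arctan2(e[k][1],e[k][0]).round(3))
E
python3 chg.py
```

```text
[ 0.4848092  -0.14568228  0.18933227] [-0.12194653  0.37740675  0.39688983  1.97627222 -0.18566218  0.82595443
  1.08675329] [-0.94735303  0.51475462  0.24468556]
[382. 368.] 462.0 [0.0405 0.0327] [ 0.6972 -0.2822] 2.039
[574. 269.] 1198.0 [0.0695 0.0403] [ 0.7575 -0.0463] 0.754
[522. 275.] 2017.5 [0.0807 0.0572] [ 0.7211 -0.087 ] 2.063
[297. 181.] 1414.5 [0.0274 0.0564] [ 0.4673 -0.1658] 0.687
[340.  59.] 3077.0 [0.0586 0.0392] [ 0.425  -0.0538] 1.838
[266.  28.] 3002.5 [0.09   0.0432] [ 0.3605 -0.077 ] 0.708
```

```bash
python3 - <<'E'
from h import *
rel(down([.4675,-.1665,.006],.69));rel(down([.4675,-.1665,.06],.69))
E
```

```text
shift [-0.0052 -0.0258  0.1836] turn [-0.007  0.001  0.022]
shift [-0.0052 -0.0261  0.1296] turn [-0.007  0.001  0.022]
```

Call:
{"op": "apply_moves", "data": {
  "targets": [
    {"gripper": 0.088,"x": -0.005,"y": -0.013,"z": 0.02,"ax": -0.007,"ay": 0,"az": 0.022},
    {"gripper": 0.088,"x": -0.005,"y": -0.026,"z": 0.05,"ax": -0.007,"ay": 0,"az": 0.022},
    {"gripper": 0.088,"x": -0.005,"y": -0.026,"z": 0.08,"ax": -0.007,"ay": 0,"az": 0.022},
    {"gripper": 0.088,"x": -0.005,"y": -0.026,"z": 0.11,"ax": -0.007,"ay": 0,"az": 0.022},
    {"gripper": 0.088,"x": -0.005,"y": -0.026,"z": 0.14,"ax": -0.007,"ay": 0,"az": 0.022},
    {"gripper": 0.088,"x": -0.005,"y": -0.026,"z": 0.165,"ax": -0.007,"ay": 0,"az": 0.022},
    {"gripper": 0.088,"x": -0.005,"y": -0.026,"z": 0.182,"ax": -0.007,"ay": 0,"az": 0.022},
    {"gripper": 0.088,"x": -0.005,"y": -0.026,"z": 0.182,"ax": -0.007,"ay": 0,"az": 0.022}
  ]
}}

```text
time: 15.0
tool_pos: [0.4653, -0.1653, 0.0056]
tcp_rot: [[-0.637, 0.771, -0.003], [0.771, 0.637, 0.001], [0.003, -0.001, -1.0]]
ft_force: [-0.2, 0.3, -0.6]
grip_width: 0.088
gripper_force: 0.0
```

Call:
{"op": "apply_moves", "data": {
  "targets": [
    {"gripper": 0.05,"x": 0,"y": 0,"z": 0,"ax": 0,"ay": 0,"az": 0},
    {"gripper": 0.05,"x": 0,"y": 0,"z": 0,"ax": 0,"ay": 0,"az": 0},
    {"gripper": 0.05,"x": 0,"y": 0,"z": 0,"ax": 0,"ay": 0,"az": 0},
    {"gripper": 0.05,"x": 0,"y": 0,"z": 0,"ax": 0,"ay": 0,"az": 0},
    {"gripper": 0.05,"x": 0,"y": 0,"z": 0,"ax": 0,"ay": 0,"az": 0},
    {"gripper": 0.05,"x": 0,"y": 0,"z": 0,"ax": 0,"ay": 0,"az": 0},
    {"gripper": 0.05,"x": 0,"y": 0,"z": 0,"ax": 0,"ay": 0,"az": 0}
  ],
  "newtons": 15
}}

```text
time: 15.58
tool_pos: [0.4682, -0.1685, 0.0093]
tcp_rot: [[-0.635, 0.773, 0.004], [0.773, 0.635, -0.001], [-0.004, 0.003, -1.0]]
ft_force: [-0.6, 1.9, 8.5]
grip_width: 0.0587
gripper_force: 15.0
```

Call:
{"op": "apply_moves", "data": {
  "targets": [
    {"gripper": 0.05,"x": 0,"y": 0,"z": -0.01,"ax": 0,"ay": 0,"az": 0},
    {"gripper": 0.05,"x": 0,"y": 0,"z": -0.03,"ax": 0,"ay": 0,"az": 0},
    {"gripper": 0.05,"x": 0,"y": 0,"z": -0.06,"ax": 0,"ay": 0,"az": 0},
    {"gripper": 0.05,"x": 0,"y": 0,"z": -0.09,"ax": 0,"ay": 0,"az": 0},
    {"gripper": 0.05,"x": 0,"y": 0,"z": -0.11,"ax": 0,"ay": 0,"az": 0},
    {"gripper": 0.05,"x": 0,"y": 0,"z": -0.12,"ax": 0,"ay": 0,"az": 0},
    {"gripper": 0.05,"x": 0,"y": 0,"z": -0.12,"ax": 0,"ay": 0,"az": 0}
  ]
}}

```text
time: 16.17
tool_pos: [0.4684, -0.1688, 0.1306]
tcp_rot: [[-0.635, 0.773, 0.007], [0.773, 0.635, -0.002], [-0.006, 0.004, -1.0]]
ft_force: [0.6, -0.6, -0.8]
grip_width: 0.0586
gripper_force: 15.0
```

```bash
python3 - <<'E'
from h import *
s=arm.observe(); p,d=arm.camera('wrist');cv2.imwrite('pics/w7.png',p)
m=(p.min(2)>140).astype(np.uint8); cn,_=cv2.findContours(m,0,2)
M=np.array(s['tcp_rot'])
zt=s['tool_pos'][2]+.011
for c in cn:
    r=cv2.minAreaRect(c)
    if cv2.contourArea(c)>600 and 230<r[0][0]<420: 
        w=np.array([M.T@(onz('wrist',*q,zt,s)-s['tool_pos']) for q in cv2.boxPoints(r)]);print(cv2.contourArea(c),np.round(r[0]),cv2.boundingRect(c),w[:,:2].round(4).tolist())
n=jig([0,-.073,.012]);print(n); a=down([n[0],n[1],.13],JY); rel(a)
cv2.imwrite('pics/w7c.png',cv2.hconcat([p[200:400,160:480],cv2.imread('pics/w5.png')[60:260,160:480]]))
E
```

```text
1451.0 [330. 379.] (299, 360, 63, 39) [[-0.0499, -0.0121], [-0.05, 0.0203], [-0.0767, 0.0213], [-0.0765, -0.0128]]
2566.5 [252. 380.] (213, 360, 80, 40) [[-0.0497, -0.057], [-0.0499, -0.0158], [-0.0773, -0.0167], [-0.077, -0.0601]]
6226.0 [324. 279.] (263, 244, 121, 72) [[0.017, -0.027], [0.0187, 0.0276], [-0.0197, 0.031], [-0.0218, -0.0283]]
5440.5 [320. 234.] (238, 152, 167, 97) [[0.0171, -0.0391], [0.0606, -0.0036], [0.0273, 0.0368], [-0.0239, 0.0028]]
626.0 [384. 169.] (361, 151, 45, 41) [[0.0467, 0.0161], [0.0634, 0.03], [0.0583, 0.036], [0.0412, 0.0222]]
862.5 [267. 174.] (237, 135, 68, 78) [[0.0374, -0.0407], [0.067, -0.0118], [0.0623, -0.0068], [0.032, -0.0357]]
1074.0 [344. 138.] (320, 112, 49, 53) [[0.0612, -0.0019], [0.0764, 0.0116], [0.0696, 0.0197], [0.0539, 0.0064]]
650.0 [276.  87.] (260, 59, 39, 53) [[0.0781, -0.0269], [0.0954, -0.0135], [0.0921, -0.0084], [0.0745, -0.0218]]
4940.0 [378.  38.] (337, 0, 87, 92) [[0.0916, 0.004], [0.1196, 0.0172], [0.1121, 0.0372], [0.0828, 0.0252]]
1441.5 [292.  19.] (255, 0, 76, 39) [[0.1145, -0.0238], [0.1145, 0.003], [0.1022, 0.0031], [0.1022, -0.0246]]
[0.44102153 0.13839908 0.012     ]
shift [ 0.2538  0.1744 -0.0015] turn [0.004 0.003 0.571]
```

View pics/w7c.png

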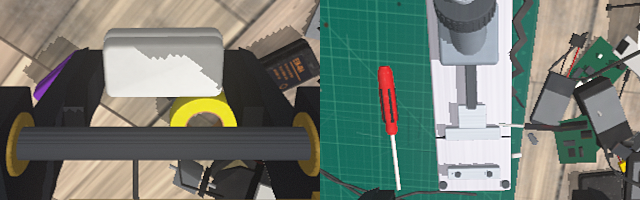

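```bash
python3 - <<'E'
from h import *
p=cv2.imread('pics/w7.png').astype(int)
for u in (275,290,310,330,350,365): print(u,p[222:306,u].mean(1).astype(int).tolist())
s=arm.observe();M=np.array(s['tcp_rot'])
for u,v in [(323,230),(323,238),(323,297)]: print(v,[(M.T@(onz('wrist',u,v,s['tool_pos'][2]+h,s)-s['tool_pos']))[:2].round(4).tolist() for h in (.011,-.009)])
# fence line & nest from w5 (TCP at .4496,.187,.218)
w=cv2.imread('pics/w5.png').mean(2).astype(int)
for u in (355+268-623+ 0,):pass
for c in (448-320+160+0,460-320+160,480-320+160,490-320+160): print(c,list(zip(range(176,256),w[176:256,c].tolist())))
E
```

```text
275 [182, 177, 171, 170, 170, 166, 115, 109, 116, 120, 128, 141, 157, 166, 162, 117, 117, 122, 125, 127, 129, 132, 138, 152, 174, 198, 211, 224, 227, 225, 224, 225, 224, 223, 223, 224, 224, 224, 224, 224, 225, 226, 225, 226, 225, 225, 225, 224, 225, 226, 226, 225, 224, 225, 225, 224, 225, 225, 224, 225, 225, 224, 224, 222, 223, 223, 223, 224, 225, 228, 229, 230, 232, 235, 229, 160, 172, 183, 188, 192, 192, 193, 192, 189]
290 [170, 169, 166, 165, 171, 167, 110, 112, 119, 121, 127, 144, 157, 165, 158, 120, 118, 123, 127, 127, 129, 133, 142, 154, 179, 200, 216, 224, 227, 227, 227, 227, 227, 226, 226, 226, 225, 225, 224, 224, 225, 224, 224, 225, 225, 225, 225, 226, 226, 226, 225, 226, 226, 225, 225, 225, 226, 225, 226, 226, 226, 226, 227, 230, 230, 232, 232, 232, 233, 233, 233, 234, 235, 236, 235, 158, 164, 167, 173, 173, 167, 160, 156, 155]
310 [152, 154, 153, 155, 151, 142, 108, 115, 117, 123, 130, 148, 161, 168, 162, 114, 123, 127, 129, 130, 134, 137, 146, 156, 163, 167, 165, 161, 162, 162, 163, 166, 163, 165, 162, 158, 166, 220, 233, 231, 231, 230, 230, 230, 229, 229, 229, 228, 228, 
[... 4698 characters left out ...]
(197, 226), (198, 224), (199, 224), (200, 244), (201, 242), (202, 241), (203, 241), (204, 241), (205, 241), (206, 241), (207, 241), (208, 241), (209, 240), (210, 241), (211, 240), (212, 240), (213, 240), (214, 240), (215, 240), (216, 239), (217, 239), (218, 239), (219, 239), (220, 239), (221, 242), (222, 239), (223, 162), (224, 166), (225, 121), (226, 111), (227, 131), (228, 211), (229, 238), (230, 231), (231, 131), (232, 92), (233, 102), (234, 101), (235, 96), (236, 124), (237, 213), (238, 232), (239, 238), (240, 236), (241, 236), (242, 236), (243, 235), (244, 235), (245, 235), (246, 235), (247, 235), (248, 238), (249, 240), (250, 185), (251, 71), (252, 98), (253, 91), (254, 85), (255, 84)]
```

```bash
python3 - <<'E'
from h import *
st=dict(tool_pos=np.array([0.44959505,0.18703185,0.21811249]),tcp_rot=np.array([[-0.103,.995,-.003],[.995,.103,-.005],[-.005,-.004,-1.]]))
J=R.from_euler('z',JY).as_matrix()
for u in (300,320):
  for v,z in ((199.7,.022),(228,.022),(223.3,.012),(223.3,.022)): print(u,v,z,(J.T@(onz('wrist',u,v,z,st)-JC)).round(4))
# x: index of bed sides & fence ends in row 195 (fence) 
w=cv2.imread('pics/w5.png'); print(w[195,270:360].mean(1).astype(int).tolist())
print(w[212,265:360].mean(1).astype(int).tolist())
E
```

```text
300 199.7 0.022 [-0.012  -0.0582  0.022 ]
300 228 0.022 [-0.0133 -0.0922  0.022 ]
300 223.3 0.012 [-0.014  -0.0907  0.012 ]
300 223.3 0.022 [-0.0131 -0.0864  0.022 ]
320 199.7 0.022 [ 0.01   -0.0585  0.022 ]
320 228 0.022 [ 0.0094 -0.0925  0.022 ]
320 223.3 0.012 [ 0.0093 -0.091   0.012 ]
320 223.3 0.022 [ 0.0095 -0.0867  0.022 ]
[102, 103, 90, 86, 78, 130, 212, 250, 243, 191, 176, 177, 173, 165, 123, 147, 229, 232, 228, 227, 228, 228, 228, 228, 228, 228, 228, 228, 228, 227, 227, 227, 228, 228, 227, 227, 228, 227, 227, 227, 227, 228, 227, 226, 226, 226, 227, 226, 226, 227, 226, 226, 225, 227, 225, 226, 225, 225, 225, 226, 226, 226, 225, 226, 225, 225, 225, 225, 228, 223, 228, 247, 247, 249, 246, 245, 249, 250, 249, 254, 227, 74, 88, 91, 92, 89, 89, 89, 90, 90]
[84, 85, 84, 81, 89, 92, 80, 79, 80, 77, 70, 117, 191, 235, 241, 240, 239, 236, 237, 236, 233, 234, 239, 236, 234, 236, 238, 239, 237, 238, 239, 239, 239, 238, 239, 240, 239, 238, 236, 236, 240, 241, 241, 242, 241, 241, 240, 239, 240, 240, 240, 239, 238, 240, 241, 241, 241, 239, 237, 238, 237, 239, 240, 240, 238, 240, 241, 239, 239, 240, 241, 241, 241, 241, 239, 240, 241, 241, 241, 239, 239, 241, 242, 242, 252, 236, 65, 81, 85, 84, 84, 88, 97, 107, 111]
```

```bash
python3 - <<'E'
from h import *
n=jig([0,-.077,.0]);rel(down([n[0],n[1],.13],JY));rel(down([n[0],n[1],.065],JY))
E
```

```text
shift [ 0.2505  0.1722 -0.0015] turn [0.004 0.003 0.571]
shift [0.2507 0.1721 0.0635] turn [0.004 0.003 0.571]
```

Call:
{"op": "apply_moves", "data": {
  "targets": [
    {"gripper": 0.05,"x": 0.02,"y": 0.013,"z": -0.01,"ax": 0,"ay": 0,"az": 0.04},
    {"gripper": 0.05,"x": 0.05,"y": 0.033,"z": -0.01,"ax": 0,"ay": 0,"az": 0.12},
    {"gripper": 0.05,"x": 0.082,"y": 0.056,"z": -0.01,"ax": 0,"ay": 0,"az": 0.19},
    {"gripper": 0.05,"x": 0.115,"y": 0.079,"z": -0.01,"ax": 0,"ay": 0,"az": 0.27},
    {"gripper": 0.05,"x": 0.15,"y": 0.103,"z": -0.01,"ax": 0,"ay": 0,"az": 0.35},
    {"gripper": 0.05,"x": 0.185,"y": 0.127,"z": -0.005,"ax": 0.004,"ay": 0.003,"az": 0.43},
    {"gripper": 0.05,"x": 0.22,"y": 0.15,"z": 0,"ax": 0.004,"ay": 0.003,"az": 0.51},
    {"gripper": 0.05,"x": 0.24,"y": 0.165,"z": 0.02,"ax": 0.004,"ay": 0.003,"az": 0.571}
  ]
}}

```text
time: 16.88
tool_pos: [0.4418, 0.126, 0.1078]
tcp_rot: [[-0.116, 0.993, -0.001], [0.993, 0.116, 0.002], [0.002, -0.001, -1.0]]
ft_force: [1.1, 0.7, -1.4]
grip_width: 0.059
gripper_force: 15.0
```

```bash
python3 - <<'E'
from h import *
n=jig([0,-.077,.0]);rel(down([n[0],n[1],.055],JY))
E
```

```text
shift [0.0083 0.0007 0.0528] turn [-0.001 -0.002 -0.001]
```

Call:
{"op": "apply_moves", "data": {
  "targets": [
    {"gripper": 0.05,"x": 0.005,"y": 0.001,"z": 0.01,"ax": 0,"ay": -0.002,"az": 0},
    {"gripper": 0.05,"x": 0.009,"y": 0.001,"z": 0.03,"ax": 0,"ay": -0.002,"az": 0},
    {"gripper": 0.05,"x": 0.009,"y": 0.001,"z": 0.05,"ax": 0,"ay": -0.002,"az": 0},
    {"gripper": 0.05,"x": 0.009,"y": 0.001,"z": 0.053,"ax": 0,"ay": -0.002,"az": 0},
    {"gripper": 0.05,"x": 0.009,"y": 0.001,"z": 0.053,"ax": 0,"ay": -0.002,"az": 0},
    {"gripper": 0.05,"x": 0.009,"y": 0.001,"z": 0.053,"ax": 0,"ay": -0.002,"az": 0}
  ]
}}

```text
time: 17.38
tool_pos: [0.4418, 0.1297, 0.0548]
tcp_rot: [[-0.116, 0.993, -0.003], [0.993, 0.116, -0.003], [-0.003, -0.003, -1.0]]
ft_force: [0.1, 0.0, -0.2]
grip_width: 0.0586
gripper_force: 15.0
```

```bash
python3 - <<'E'
from h import *
s=arm.observe(); p,d=arm.camera('wrist');cv2.imwrite('pics/w8.png',p)
J=R.from_euler('z',JY).as_matrix(); print('tcp jig',J.T@(s['tool_pos']-JC))
for u in (255,262,300,323,350): print(u,p[195:330,u].mean(1).astype(int).tolist())
for v in range(200,340,10):print(v,[(J.T@(onz('wrist',323,v,z,s)-JC))[1].round(4) for z in (.012,.022,s['tool_pos'][2]+.011,s['tool_pos'][2]-.009)])
E
```

```text
tcp jig [-0.00023552 -0.08172704  0.05476509]
255 [123, 122, 114, 114, 110, 110, 110, 108, 106, 101, 95, 91, 90, 87, 82, 65, 67, 69, 68, 69, 79, 79, 63, 66, 70, 70, 69, 72, 71, 71, 72, 72, 74, 72, 75, 73, 75, 72, 75, 74, 76, 74, 74, 75, 73, 74, 76, 74, 77, 75, 74, 73, 73, 76, 74, 31, 36, 38, 37, 37, 37, 37, 35, 37, 36, 36, 36, 37, 33, 36, 37, 38, 34, 37, 36, 36, 38, 33, 34, 34, 30, 35, 32, 33, 34, 34, 31, 34, 32, 33, 36, 33, 33, 34, 33, 32, 33, 32, 31, 33, 33, 30, 32, 30, 32, 31, 30, 31, 33, 31, 31, 26, 25, 28, 46, 60, 71, 76, 73, 61, 38, 56, 74, 75, 62, 76, 76, 75, 76, 74, 76, 75, 47, 56, 55]
262 [165, 164, 162, 163, 162, 162, 163, 161, 162, 160, 161, 161, 162, 160, 162, 159, 161, 160, 158, 160, 160, 158, 159, 158, 159, 157, 157, 156, 159, 156, 155, 157, 155, 157, 156, 154, 156, 155, 157, 156, 154, 158, 156, 158, 157, 157, 159, 156, 158, 158, 150, 150, 147, 145, 124, 90, 98, 100, 98, 98, 89, 71, 76, 67, 51, 49, 44, 41, 29, 27, 23, 22, 23, 24, 25, 26, 27, 25, 29, 28, 30, 32, 31, 30, 30, 32, 31, 31, 32, 32, 32, 32, 30, 29, 27, 31, 42, 46, 56, 59, 71, 77, 76, 74, 73, 72, 71, 70, 71, 71
[... 2580 characters left out ...]
oat64(-0.1025), np.float64(-0.0969), np.float64(-0.0722), np.float64(-0.0835)]
270 [np.float64(-0.1099), np.float64(-0.1039), np.float64(-0.0775), np.float64(-0.0895)]
280 [np.float64(-0.1175), np.float64(-0.1111), np.float64(-0.0829), np.float64(-0.0958)]
290 [np.float64(-0.1252), np.float64(-0.1184), np.float64(-0.0885), np.float64(-0.1021)]
300 [np.float64(-0.1332), np.float64(-0.1259), np.float64(-0.0941), np.float64(-0.1087)]
310 [np.float64(-0.1413), np.float64(-0.1336), np.float64(-0.0999), np.float64(-0.1153)]
320 [np.float64(-0.1496), np.float64(-0.1415), np.float64(-0.1059), np.float64(-0.1222)]
330 [np.float64(-0.1582), np.float64(-0.1496), np.float64(-0.112), np.float64(-0.1292)]
```

Call:
{"op": "apply_moves", "data": {
  "targets": [
    {"gripper": 0.05,"x": 0.006,"y": 0,"z": 0,"ax": -0.003,"ay": 0.003,"az": 0},
    {"gripper": 0.05,"x": 0.006,"y": 0,"z": 0.01,"ax": -0.003,"ay": 0.003,"az": 0},
    {"gripper": 0.05,"x": 0.006,"y": 0,"z": 0.018,"ax": -0.003,"ay": 0.003,"az": 0},
    {"gripper": 0.05,"x": 0.006,"y": 0,"z": 0.022,"ax": -0.003,"ay": 0.003,"az": 0},
    {"gripper": 0.05,"x": 0.006,"y": 0,"z": 0.022,"ax": -0.003,"ay": 0.003,"az": 0},
    {"gripper": 0.05,"x": 0.006,"y": 0,"z": 0.022,"ax": -0.003,"ay": 0.003,"az": 0},
    {"gripper": 0.05,"x": 0.006,"y": 0,"z": 0.022,"ax": -0.003,"ay": 0.003,"az": 0}
  ]
}}

```text
time: 18.02
tool_pos: [0.4413, 0.1365, 0.0329]
tcp_rot: [[-0.116, 0.993, 0.001], [0.993, 0.116, 0.001], [0.001, 0.001, -1.0]]
ft_force: [0.5, -0.4, 0.5]
grip_width: 0.059
gripper_force: 15.0
```

```bash
python3 - <<'E'
from h import *
s=arm.observe(); p,d=arm.camera('wrist');cv2.imwrite('pics/w9.png',p)
J=R.from_euler('z',JY).as_matrix(); print('tcp jig',J.T@(s['tool_pos']-JC),s['ft_force'])
for u in (285,323,355): print(u,list(enumerate(p[185:245,u].mean(1).astype(int).tolist(),185)),p[288:304,u].mean(1).astype(int).tolist())
for v in (200,210,220,230,290,300):print(v,[(J.T@(onz('wrist',323,v,z,s)-JC))[1].round(4) for z in (.012,.022,s['tool_pos'][2]+.011,s['tool_pos'][2]-.009)])
E
```

```text
tcp jig [ 9.46311707e-05 -7.49254074e-02  3.28832722e-02] [ 0.52384077 -0.42847875  0.51568934]
285 [(185, 158), (186, 156), (187, 157), (188, 156), (189, 158), (190, 159), (191, 154), (192, 109), (193, 100), (194, 108), (195, 108), (196, 111), (197, 135), (198, 142), (199, 142), (200, 143), (201, 145), (202, 145), (203, 143), (204, 141), (205, 141), (206, 138), (207, 140), (208, 142), (209, 144), (210, 144), (211, 140), (212, 143), (213, 143), (214, 143), (215, 143), (216, 141), (217, 141), (218, 142), (219, 144), (220, 139), (221, 129), (222, 148), (223, 157), (224, 156), (225, 155), (226, 157), (227, 152), (228, 109), (229, 108), (230, 113), (231, 117), (232, 122), (233, 136), (234, 153), (235, 160), (236, 155), (237, 108), (238, 115), (239, 118), (240, 124), (241, 124), (242, 129), (243, 129), (244, 136)] [154, 154, 154, 155, 154, 154, 154, 153, 141, 170, 217, 201, 216, 226, 225, 224]
323 [(185, 144), (186, 145), (187, 149), (188, 150), (189, 151), (190, 152), (191, 147), (192, 145), (193, 146), (194, 145), (195, 142), (196, 123), (197, 138), (198, 143), (199, 143), (200, 146), (
[... 1242 characters left out ...]
19), (238, 122), (239, 126), (240, 128), (241, 128), (242, 130), (243, 134), (244, 145)] [158, 157, 156, 156, 156, 157, 155, 144, 136, 171, 216, 191, 225, 221, 220, 221]
200 [np.float64(-0.0469), np.float64(-0.0435), np.float64(-0.036), np.float64(-0.0429)]
210 [np.float64(-0.0526), np.float64(-0.0489), np.float64(-0.0407), np.float64(-0.0482)]
220 [np.float64(-0.0585), np.float64(-0.0544), np.float64(-0.0454), np.float64(-0.0536)]
230 [np.float64(-0.0645), np.float64(-0.06), np.float64(-0.0503), np.float64(-0.0592)]
290 [np.float64(-0.1033), np.float64(-0.0965), np.float64(-0.0817), np.float64(-0.0953)]
300 [np.float64(-0.1103), np.float64(-0.1031), np.float64(-0.0873), np.float64(-0.1017)]
```

Call:
{"op": "apply_moves", "data": {
  "targets": [
    {"gripper": 0.05,"x": -0.0005,"y": 0,"z": 0.003,"ax": 0,"ay": 0,"az": 0},
    {"gripper": 0.05,"x": -0.0005,"y": 0,"z": 0.005,"ax": 0,"ay": 0,"az": 0},
    {"gripper": 0.05,"x": -0.0005,"y": 0,"z": 0.007,"ax": 0,"ay": 0,"az": 0},
    {"gripper": 0.05,"x": -0.0005,"y": 0,"z": 0.007,"ax": 0,"ay": 0,"az": 0}
  ]
}}

```text
time: 18.4
tool_pos: [0.4411, 0.1361, 0.0255]
tcp_rot: [[-0.117, 0.993, 0.001], [0.993, 0.117, 0.001], [0.001, 0.001, -1.0]]
ft_force: [0.8, 0.4, 0.2]
grip_width: 0.0587
gripper_force: 15.0
```

Call:
{"op": "apply_moves", "data": {
  "targets": [
    {"gripper": 0.05,"x": 0,"y": 0,"z": 0.002,"ax": 0,"ay": 0,"az": 0},
    {"gripper": 0.05,"x": 0,"y": 0,"z": 0.004,"ax": 0,"ay": 0,"az": 0},
    {"gripper": 0.05,"x": 0,"y": 0,"z": 0.004,"ax": 0,"ay": 0,"az": 0}
  ]
}}

```text
time: 18.65
tool_pos: [0.4412, 0.1361, 0.0216]
tcp_rot: [[-0.117, 0.993, 0.001], [0.993, 0.117, 0.001], [0.001, 0.001, -1.0]]
ft_force: [0.3, 0.0, -1.6]
grip_width: 0.0593
gripper_force: 15.0
```

Call:
{"op": "apply_moves", "data": {
  "targets": [
    {"gripper": 0.065,"x": 0,"y": 0,"z": 0,"ax": 0,"ay": 0,"az": 0},
    {"gripper": 0.075,"x": 0,"y": 0,"z": 0,"ax": 0,"ay": 0,"az": 0},
    {"gripper": 0.088,"x": 0,"y": 0,"z": 0,"ax": 0,"ay": 0,"az": 0},
    {"gripper": 0.088,"x": 0,"y": 0,"z": 0,"ax": 0,"ay": 0,"az": 0},
    {"gripper": 0.088,"x": 0,"y": 0,"z": 0,"ax": 0,"ay": 0,"az": 0},
    {"gripper": 0.088,"x": 0,"y": 0,"z": -0.01,"ax": 0,"ay": 0,"az": 0},
    {"gripper": 0.088,"x": 0,"y": 0,"z": -0.03,"ax": 0,"ay": 0,"az": 0},
    {"gripper": 0.088,"x": 0,"y": 0,"z": -0.06,"ax": 0,"ay": 0,"az": 0}
  ]
}}

```text
time: 19.32
tool_pos: [0.4399, 0.1354, 0.0817]
tcp_rot: [[-0.116, 0.993, -0.002], [0.993, 0.116, -0.0], [-0.0, -0.003, -1.0]]
ft_force: [0.3, -0.1, 0.6]
grip_width: 0.0878
gripper_force: 0.0
```

Call:
{"op": "apply_moves", "data": {
  "targets": [
    {"gripper": 0.088,"x": 0,"y": 0,"z": -0.03,"ax": 0,"ay": 0,"az": 0},
    {"gripper": 0.088,"x": 0.02,"y": 0,"z": -0.06,"ax": 0,"ay": 0,"az": 0},
    {"gripper": 0.088,"x": 0.05,"y": 0,"z": -0.09,"ax": 0,"ay": 0,"az": 0},
    {"gripper": 0.088,"x": 0.05,"y": 0,"z": -0.1,"ax": 0,"ay": 0,"az": 0},
    {"gripper": 0.088,"x": 0.05,"y": 0,"z": -0.1,"ax": 0,"ay": 0,"az": 0},
    {"gripper": 0.088,"x": 0.05,"y": 0,"z": -0.1,"ax": 0,"ay": 0,"az": 0},
    {"gripper": 0.088,"x": 0.05,"y": 0,"z": -0.1,"ax": 0,"ay": 0,"az": 0}
  ]
}}

```text
time: 19.9
tool_pos: [0.4346, 0.1843, 0.1811]
tcp_rot: [[-0.115, 0.993, -0.001], [0.993, 0.115, 0.0], [0.0, -0.001, -1.0]]
ft_force: [0.3, 0.1, -0.3]
grip_width: 0.0877
gripper_force: 0.0
```

```bash
python3 - <<'E'
from h import *
s=arm.observe(); p,d=arm.camera('wrist');cv2.imwrite('pics/w10.png',p)
print(s['tool_pos'],s['dq'].round(3) if hasattr(s['dq'],'round') else s['dq'])
J=R.from_euler('z',JY).as_matrix(); o,_=ray('wrist',323,200,s)
for x in (-.02,0,.02):   # depth profile across the nest at jig x
    out=[]
    m=arm.camera_model('wrist');T=np.eye(4);T[:3,:3]=s['tcp_rot'];T[:3,3]=s['tool_pos'];T=np.linalg.inv(T@np.array(m['hand_eye']))
    for y in np.arange(-.115,-.03,.004):
        c=T[:3,:3]@jig([x,y,.032])+T[:3,3];u=int(round(m['cx']+m['fx']*c[0]/-c[2]));v=int(round(m['cy']-m['fy']*c[1]/-c[2]))
        a,r=ray('wrist',u,v,s);P=J.T@(a+r*d[v,u]-JC);out.append((round(P[1]*1e3),round(P[2]*1e3)))
    print(x,out)
# charger ends along x: top level z~.032
out=[]
for x in np.arange(-.044,.045,.004):
    c=T[:3,:3]@jig([x,-.073,.032])+T[:3,3];u=int(round(m['cx']+m['fx']*c[0]/-c[2]));v=int(round(m['cy']-m['fy']*c[1]/-c[2]))
    a,r=ray('wrist',u,v,s);P=J.T@(a+r*d[v,u]-JC);out.append((round(P[0]*1e3),round(P[2]*1e3)))
print(out)
E
```

```text
[0.43463681 0.18426142 0.18109229] [ 0.013  0.015 -0.004  0.004  0.     0.    -0.003]
-0.02 [(-129, 7), (-123, 11), (-118, 12), (-115, 12), (-110, 12), (-100, 23), (-96, 23), (-91, 22), (-83, 33), (-79, 32), (-75, 32), (-71, 32), (-67, 32), (-63, 33), (-59, 32), (-59, 21), (-54, 24), (-49, 24), (-46, 22), (-42, 22), (-41, 12), (-36, 13)]
0 [(-130, 6), (-123, 11), (-118, 12), (-114, 12), (-110, 12), (-100, 23), (-96, 23), (-92, 21), (-84, 31), (-79, 33), (-75, 31), (-71, 32), (-67, 33), (-63, 33), (-59, 32), (-59, 22), (-54, 23), (-50, 24), (-46, 23), (-42, 22), (-38, 22), (-33, 23)]
0.02 [(-132, 4), (-123, 12), (-118, 12), (-115, 12), (-110, 11), (-98, 25), (-95, 24), (-91, 23), (-84, 31), (-79, 31), (-74, 33), (-71, 32), (-67, 33), (-62, 34), (-59, 32), (-58, 23), (-54, 23), (-50, 23), (-46, 22), (-41, 24), (-41, 11), (-37, 12)]
[(-48, 3), (-44, 3), (-39, 13), (-34, 13), (-30, 13), (-24, 32), (-19, 33), (-16, 34), (-12, 32), (-8, 33), (-4, 33), (0, 33), (4, 32), (8, 32), (12, 32), (16, 33), (20, 32), (23, 34), (29, 31), (35, 12), (39, 12), (43, 11), (48, 6)]
```

```bash
python3 -c "
from cell import arm; print(arm.hand_in())"
```

```text
the job is handed in; nothing more can be done
None
```

The job is handed in at about 20 s of the 72 s allowed. I slackened the lock ring, set the fence at the index line (gap measured 34 mm) and turned the ring back to its stop. The charger is lying flat between the fences, released, and as far as I know nothing else on the bench was touched. I judged the ring tight by the rise in turning torque to about 1.3 Nm and did not check it by camera after letting go.

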